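# Transfer sample jars to the blue rack in reverse order

## Task

Move the four capped sample jars from the coloured inserts of the metal tray into the four cells of the blue rack, one jar per cell, in reverse order: the jar nearest the tray's black end block goes into the cell farthest from the rack's black end block, the next jar into the next cell, and so on, so that the jar farthest from the tray's black block ends next to the rack's black block. Keep the jars upright, set them down without dropping them, and leave all four standing on the cell floors, released.

Things in the scene. Friction and masses are not known exactly. Their poses are not given: they have to be found in the camera images.
- jar_red_center (a point): red-capped sample jar, loose, 50 to 100 g: pale grey cylinder, diameter 38 mm, 82 mm high, its top 20 mm the red screw cap of diameter 40 mm. This point is on its axis half-way up (41 mm above its underside); z is up. It starts upright in the red insert of the metal tray, on a floor 6 mm above the table.
- jar_yellow_center (a point): yellow-capped sample jar, loose, 50 to 100 g: pale grey cylinder, diameter 38 mm, 82 mm high, its top 20 mm the yellow screw cap of diameter 40 mm. This point is on its axis half-way up (41 mm above its underside); z is up. It starts upright in the yellow insert of the metal tray, on a floor 6 mm above the table.
- jar_green_center (a point): green-capped sample jar, loose, 50 to 100 g: pale grey cylinder, diameter 38 mm, 82 mm high, its top 20 mm the green screw cap of diameter 40 mm. This point is on its axis half-way up (41 mm above its underside); z is up. It starts upright in the green insert of the metal tray, on a floor 6 mm above the table.
- jar_purple_center (a point): purple-capped sample jar, loose, 50 to 100 g: pale grey cylinder, diameter 38 mm, 82 mm high, its top 20 mm the purple screw cap of diameter 40 mm. This point is on its axis half-way up (41 mm above its underside); z is up. It starts upright in the purple insert of the metal tray, on a floor 6 mm above the table.
- start_red (a point): Red square insert (66 x 66 mm, open top, 22 mm high, clear inside width 54 mm) fixed in the metal tray, in which the red-capped jar stands at the start; it never moves, so it keeps marking where that jar came from. The point is the centre of its floor (6 mm above the table). The four inserts stand in a row along y of the tray at 66 mm pitch, in any colour order; the axes at this point are parallel to the tray's: the row runs along y.
- start_yellow (a point): Yellow square insert (66 x 66 mm, open top, 22 mm high, clear inside width 54 mm) fixed in the metal tray, in which the yellow-capped jar stands at the start; it never moves, so it keeps marking where that jar came from. The point is the centre of its floor (6 mm above the table). The four inserts stand in a row along y of the tray at 66 mm pitch, in any colour order; the axes at this point are parallel to the tray's: the row runs along y.
- start_green (a point): Green square insert (66 x 66 mm, open top, 22 mm high, clear inside width 54 mm) fixed in the metal tray, in which the green-capped jar stands at the start; it never moves, so it keeps marking where that jar came from. The point is the centre of its floor (6 mm above the table). The four inserts stand in a row along y of the tray at 66 mm pitch, in any colour order; the axes at this point are parallel to the tray's: the row runs along y.
- start_purple (a point): Purple square insert (66 x 66 mm, open top, 22 mm high, clear inside width 54 mm) fixed in the metal tray, in which the purple-capped jar stands at the start; it never moves, so it keeps marking where that jar came from. The point is the centre of its floor (6 mm above the table). The four inserts stand in a row along y of the tray at 66 mm pitch, in any colour order; the axes at this point are parallel to the tray's: the row runs along y.
- tray_tab: Black end block (70 x 24 mm, 36 mm high) fixed at one end of the tray's row of inserts, either end; a white block of the same shape stands at the other end. Origin: centre of its underside. The insert centres lie 47, 113, 179 and 245 mm from it along the row.
- rack: Low blue rack (not the tall stack at the far edge), fixed, 320 x 70 mm, four equal empty square cells in a row along its y: clear width 54 mm, floor 6 mm and rim 22 mm above the table. Origin: centre of its underside, on the table. Cell centres: x = 0, y = -99, -33, +33, +99 mm. Black end block (36 mm high) at its +y end (y = +146 mm), a white one at -y. It stands left or right of the tray.
There are look-alikes about, which are no part of the job. What is shaped like the tray_tab but pink, red or turquoise is not meant.

How it is judged:
At the end, for the whole second after the job is handed in: Each jar stands released, upright (within 0.12 rad) and at rest on the floor of its own blue-rack cell (centre within 12 mm of the cell's centre in x and y, height within 5 mm), the cells taken in reverse order: the jar that started k-th from the tray's black block is k-th from the rack's white end (((horizontal distance between start_red and tray_tab between 0 and 0.08 m and y of jar_red_center in the frame of rack between -0.111 and -0.087 m) or (horizontal distance between start_red and tray_tab between 0.08 and 0.146 m and y of jar_red_center in the frame of rack between -0.045 and -0.021 m) or (horizontal distance between start_red and tray_tab between 0.146 and 0.212 m and y of jar_red_center in the frame of rack between 0.021 and 0.045 m) or (horizontal distance between start_red and tray_tab between 0.212 and 0.3 m and y of jar_red_center in the frame of rack between 0.087 and 0.111 m)) and x of jar_red_center in the frame of rack between -0.012 and 0.012 m and z of jar_red_center in the frame of rack between 0.042 and 0.052 m and angle between each of jar_red_center, jar_yellow_center, jar_green_center, jar_purple_center's own z axis and vertical below 0.12 rad and linear speed of each of jar_red, jar_yellow, jar_green, jar_purple below 0.02 m/s and contact force between the fingers and jar_red below 0.05 N and ((horizontal distance between start_yellow and tray_tab between 0 and 0.08 m and y of jar_yellow_center in the frame of rack between -0.111 and -0.087 m) or (horizontal distance between start_yellow and tray_tab between 0.08 and 0.146 m and y of jar_yellow_center in the frame of rack between -0.045 and -0.021 m) or (horizontal distance between start_yellow and tray_tab between 0.146 and 0.212 m and y of jar_yellow_center in the frame of rack between 0.021 and 0.045 m) or (horizontal distance between start_yellow and tray_tab between 0.212 and 0.3 m and y of jar_yellow_center in the frame of rack between 0.087 and 0.111 m)) and x of jar_yellow_center in the frame of rack between -0.012 and 0.012 m and z of jar_yellow_center in the frame of rack between 0.042 and 0.052 m and contact force between the fingers and jar_yellow below 0.05 N and ((horizontal distance between start_green and tray_tab between 0 and 0.08 m and y of jar_green_center in the frame of rack between -0.111 and -0.087 m) or (horizontal distance between start_green and tray_tab between 0.08 and 0.146 m and y of jar_green_center in the frame of rack between -0.045 and -0.021 m) or (horizontal distance between start_green and tray_tab between 0.146 and 0.212 m and y of jar_green_center in the frame of rack between 0.021 and 0.045 m) or (horizontal distance between start_green and tray_tab between 0.212 and 0.3 m and y of jar_green_center in the frame of rack between 0.087 and 0.111 m)) and x of jar_green_center in the frame of rack between -0.012 and 0.012 m and z of jar_green_center in the frame of rack between 0.042 and 0.052 m and contact force between the fingers and jar_green below 0.05 N and ((horizontal distance between start_purple and tray_tab between 0 and 0.08 m and y of jar_purple_center in the frame of rack between -0.111 and -0.087 m) or (horizontal distance between start_purple and tray_tab between 0.08 and 0.146 m and y of jar_purple_center in the frame of rack between -0.045 and -0.021 m) or (horizontal distance between start_purple and tray_tab between 0.146 and 0.212 m and y of jar_purple_center in the frame of rack between 0.021 and 0.045 m) or (horizontal distance between start_purple and tray_tab between 0.212 and 0.3 m and y of jar_purple_center in the frame of rack between 0.087 and 0.111 m)) and x of jar_purple_center in the frame of rack between -0.012 and 0.012 m and z of jar_purple_center in the frame of rack between 0.042 and 0.052 m and contact force between the fingers and jar_purple below 0.05 N); the robot touches nothing.
It fails at once if a jar is tipped by more than 40 degrees (angle between any of jar_red_center, jar_yellow_center, jar_green_center, jar_purple_center's own z axis and vertical above 0.7 rad).
It fails at once if a jar is dropped (falls free by more than about 3 cm) ((contact force between the fingers and jar_red below 0.05 N and linear speed of jar_red above 0.8 m/s) or (contact force between the fingers and jar_yellow below 0.05 N and linear speed of jar_yellow above 0.8 m/s) or (contact force between the fingers and jar_green below 0.05 N and linear speed of jar_green above 0.8 m/s) or (contact force between the fingers and jar_purple below 0.05 N and linear speed of jar_purple above 0.8 m/s)).
It also fails if it takes over 128 s, if anything falls off the work surface, if the arm or the gripper's body presses on something with over 40 N, if the wrist force passes 120 N, or if a joint passes its speed limit or range.

## Robot

A 6-joint arm with a two-finger parallel gripper is mounted at the origin on the work surface. World frame = base frame: x ahead of the robot, y to its left, z up, the work surface at z = 0. Lengths are in m, angles in rad, forces in N, time in s.
With the tool pointing down it reaches from about 0.225 to 0.875 m from the base axis. Payload 3.4 kg.
Tool frame: the origin (TCP) lies midway between the tips of the shut fingers; the grasp point (between the pads) lies 19 mm behind it (manip.tcp_to_grasp is the distance from the TCP to the grasp point, in m); x points along the fingers, y is the direction in which the jaws open and shut, and the axes are right-handed (so a half turn about x gives the same grasp; the last joint's range is limited). The gripper opens to 85 mm and grips with 20 to 120 N. Pads are 22 mm wide; open, the fingers measure 114 mm over their backs; the gripper's body (76 mm by 85 mm) begins 54 mm behind the grasp point. The pads swing forward as they close: fully open they stand 13 mm farther back than shut.
Start: joints at [-1.399, 0.276, 1.505, -0, 1.361, -0.121], TCP at [0.166, -0.551, 0.204] pointing down, gripper open.
Joint ranges: [-2.89, 2.89], [-0.75, 2.08], [0.22, 2.7], [-1.18, 4.32], [0.11, 2.71], [-2.7, 2.7]. Speed limits (rad/s): [2.57, 2.57, 3.14, 3.14, 3.14, 3.14].

## Interface

Orientations are given as a unit quaternion [w, x, y, z].
In Python, from rig import readout, eyes, job, manip gives the robot as it stands. The module is installed in compiled form; this text tells all that it offers.
- The arm moves only by the tool carry_out, never from a script. Its argument "deltas" is one flat list of numbers, 7 for each row, row after row: the shift along the tool's x, y, z scaled (see below), then the turn, a rotation vector about the tool's x, y, z scaled (see below), then the opening, from -1 (shut) to 1 (fully open). In form: [dx, dy, dz, ax, ay, az, grip, dx, dy, dz, ax, ay, az, grip, ...]. A call has 1 to 10 rows; each row shifts and turns the commanded pose from where the row before left it, along the tool's axes as they then stand; what a row does not reach is not made up. The controller multiplies each number of a shift by 60 mm and each number of a turn by 4 degrees. A row lasts 1/8 s, in which the tool goes at most 62.5 mm and 10.7 degrees, less where a joint would pass 70% of its speed; a pose out of reach is approached as far as the arm can. A call with a number of a shift or a turn outside -1 to 1 is refused whole. A call with a gripper value outside its range is refused whole. The fingers move at their own pace and stop on an object; "newtons" is the grip in N (left out, the last holds). Time passes only in rows, so rows that do not move let the fingers close. It gives the time, the measured TCP pose, the force and the opening at its end, in the units of the state.
- readout.get_state(): the state, without advancing time (a new reading comes with each control period).
- eyes.get_image(name): name is "scene" or "top"; returns a dict with "color" (384x512x3 uint8, red, green, blue), "z_map" (384x512 float32, m along the optical axis (not along the pixel's ray), 0 where there is no reading), "mtx" (3x3 intrinsics, pixels), "origin" and "orientation" of the camera in the world. Camera axes: x right, y down, z forward; pixel columns grow to the right and rows downward; lengths in m; the calibration is good to about 2 mm. A picture is of the moment at which its call begins.
- job.sign_off(): hands the job in, once; it reports no verdict.
The state is a dict: "clock": time; "qpos": joint angles; "qd": joint speeds; "effort": joint torques, N m; "position": TCP position; "ee_rot": TCP orientation; "contact_force": force on the tool from outside, world axes, zero at the start; "moment": the same for the moment, N m; "width": finger opening in m.
Only numpy, scipy, OpenCV 4.12 (cv2) and the standard library are available. Lean on these libraries where they do the work, as an engineer would, in place of code of your own. Each camera call takes 0.05 s, during which the arm holds its last target.

## Working session

There is one attempt and no reset: what is moved stays moved. The work goes in short steps, Python scripts to look and compute and a tool call to move; the robot and the scene stay as the last step left them, time stands still between calls to the robot, and variables do not carry over. Pictures are saved under pics/ and viewed, and the job is handed in when it is done.

Besides the shell and the picture viewer there is one more tool, called after ">>>" by a JSON object that holds its "method" and its "body". carry_out: Moves the arm, as the interface text tells. Its arguments: {"type":"object","properties":{"deltas":{"type":"array"},"newtons":{"type":"number"}},"required":["deltas"]}

```bash
mkdir -p pics
python3 - <<'E'
from rig import readout, eyes
import cv2,numpy as np
print(readout.get_state())
for n in ("scene","top"):
    im=eyes.get_image(n); cv2.imwrite(f"pics/{n}0.png",im["color"][:,:,::-1]); np.savez(f"{n}0.npz",**im)
    print(n,im["mtx"],im["origin"],im["orientation"])
E
```

```text
{'clock': 0.0, 'qpos': array([-1.39901546e+00,  2.76590901e-01,  1.50613501e+00,  7.76695844e-06,
        1.36069356e+00, -1.20972167e-01]), 'qd': array([-0.00074191,  0.00126272,  0.0004776 ,  0.00060306, -0.00089707,
        0.00106785]), 'effort': array([ 1.89547507e-03, -4.16767681e+01, -2.45807236e+01,  4.82751511e-04,
        1.10725666e-02, -1.01765184e-05]), 'position': array([ 0.16585235, -0.54995809,  0.20264134]), 'ee_rot': array([-0.10248826, -0.6995311 , -0.10377973,  0.69955855]), 'contact_force': array([-0.426174  ,  0.76229164, -0.69070926]), 'moment': array([-0.03423548, -0.03757325, -0.02897983]), 'width': 0.08531057049465224}
scene [[375.39889554   0.         259.94019394]
 [  0.         375.39889554 194.46737959]
 [  0.           0.           1.        ]] [1.19435305 0.83466882 0.71129151] [-0.15525877  0.30298898  0.821514   -0.45739166]
top [[484.24136439   0.         247.13126042]
 [  0.         484.24136439 195.42529661]
 [  0.           0.           1.        ]] [0.32563235 0.04340013 1.28502045] [-0.06495712  0.71063566 -0.6969245   0.07123045]
```

View pics/scene0.png

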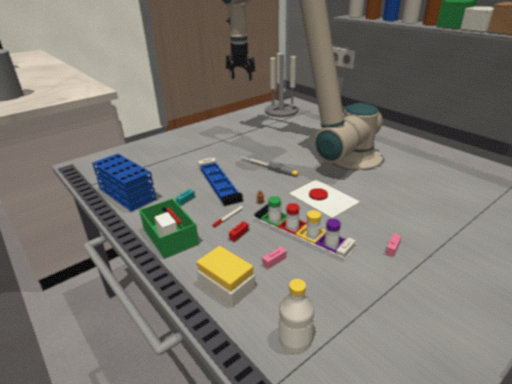

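View pics/top0.png

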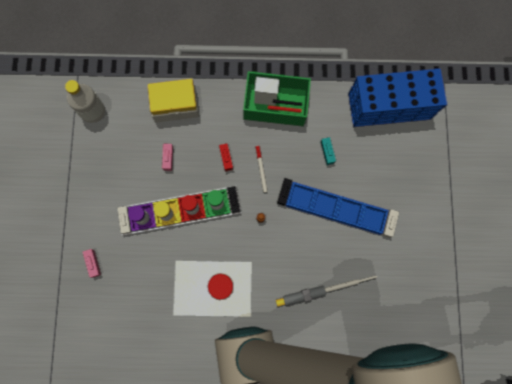

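The black tray block is at (234,200) in the top view, beside green, so the order from black is green, red, yellow, purple. The rack's black block is at (286,192) and its white end at (391,222). Next I'll measure both.

```bash
cat > h.py <<'E'
import numpy as np,cv2
from scipy.spatial.transform import Rotation as R
def world(im):
    h,w=im["z_map"].shape; v,u=np.mgrid[:h,:w]; K=im["mtx"]; z=im["z_map"]
    p=np.stack([(u-K[0,2])/K[0,0]*z,(v-K[1,2])/K[1,1]*z,z],-1)
    q=np.asarray(im["orientation"]); return p@R.from_quat(q[[1,2,3,0]]).as_matrix().T+im["origin"]
def caps(im,zr=(0.075,0.1)):
    P=world(im); hsv=cv2.cvtColor(np.ascontiguousarray(im["color"]),cv2.COLOR_RGB2HSV).astype(int)
    H,S,V=hsv[...,0],hsv[...,1],hsv[...,2]
    out={}
    for n,(a,b) in dict(red=(-8,8),yellow=(20,34),green=(50,85),purple=(125,158)).items():
        h=np.where(H>170,H-180,H); m=(h>=a)&(h<=b)&(S>90)&(V>40)&(P[...,2]>zr[0])&(P[...,2]<zr[1])&(im["z_map"]>0)
        out[n]=m
    return P,hsv,out
E
python3 - <<'E'
from h import *
im=dict(np.load("top0.npz")); P,hsv,c=caps(im)
for n,m in c.items():
    p=P[m]; print(n,m.sum(), (p[:,:2].max(0)+p[:,:2].min(0))/2 if len(p) else '', p.mean(0) if len(p) else '', np.ptp(p,axis=0) if len(p) else '')
q=np.median(P[280:330,80:160].reshape(-1,3),0);print("table",q, np.median(P[250:260,300:400].reshape(-1,3),0))
# elements z>0.012, <0.06: components
Z=P[...,2]
for nm,box in dict(tray=(105,180,250,245),rack=(268,165,410,248)).items():
    x0,y0,x1,y1=box; sub=np.zeros(Z.shape,bool); sub[y0:y1,x0:x1]=1
    m=(sub&(Z>0.012)&(Z<0.12)).astype(np.uint8)
    n,l,s,ce=cv2.connectedComponentsWithStats(m); k=1+s[1:,4].argmax(); m=l==k
    r=cv2.minAreaRect(P[m][:,:2].astype(np.float32)*1000); print(nm,s[k],r)
    t=m&(Z>0.030)&(Z<0.042)&(hsv[...,2]<60)
    if t.sum(): 
        rr=cv2.minAreaRect(P[t][:,:2].astype(np.float32)*1000); print("black",t.sum(),P[t].mean(0),rr)
    t=m&(Z>0.030)&(Z<0.042)&(hsv[...,2]>130)&(hsv[...,1]<50)
    if t.sum(): 
        rr=cv2.minAreaRect(P[t][:,:2].astype(np.float32)*1000); print("white",t.sum(),P[t].mean(0),rr)
E
```

```text
red 202 [0.53924067 0.18185689] [0.53895183 0.18098501 0.08679797] [0.0386278  0.03854147 0.01609277]
yellow 1472 [0.68818365 0.24002233] [0.78344621 0.24117203 0.08041859] [0.37287612 0.12766501 0.01999031]
green 318 [0.71779566 0.00331698] [0.66578404 0.05664936 0.08298874] [0.36733079 0.26083744 0.01889105]
purple 203 [0.5088984  0.31238583] [0.50928126 0.31161883 0.08684879] [0.03683351 0.03802307 0.01766597]
table [ 0.28317112  0.35839012 -0.00083939] [ 0.42293625 -0.23873456 -0.00052602]
tray [ 118  186  124   50 2642] ((530.8607177734375, 213.007080078125), (77.42445373535156, 318.4226989746094), 11.791205406188965)
black 108 [0.56002286 0.07086887 0.03326599] ((558.9188232421875, 71.18254089355469), (65.2436752319336, 20.488855361938477), 11.498122215270996)
white 104 [0.50063694 0.35600881 0.03342207] ((501.3895568847656, 355.8578186035156), (66.44918823242188, 22.536550521850586), 12.270811080932617)
rack [ 277  178  123   59 1501] ((545.9306640625, -205.69931030273438), (316.0863037109375, 69.9749526977539), 74.12376403808594)
black 105 [ 0.58422132 -0.06564076  0.03326168] ((584.7841186523438, -65.09410858154297), (20.290599822998047, 67.01576232910156), 74.71376037597656)
white 120 [ 0.5064631  -0.34496867  0.03322401] ((506.0600280761719, -344.71136474609375), (23.191104888916016, 69.07669067382812), 74.79009246826172)
```

```bash
cat >> h.py <<'E'
def tray_caps(im,lo=0.080):
    P,hsv,c=caps(im,(lo,0.095))
    for n,m in c.items():
        m=m&(abs(P[...,0]-.53)<.08)&(abs(P[...,1]-.2135)<.15)
        p=P[m]; (x,y),r=cv2.minEnclosingCircle(p[:,:2].astype(np.float32)*1000)
        print(n,m.sum(),p.mean(0).round(4),"circ",round(x,1),round(y,1),round(r,1))
def Rt(s):
    q=s["ee_rot"]; return R.from_quat(q[[1,2,3,0]])
def to(s,pos,row):
    """delta to pos with tool down, tool z along +-row dir; prints shift in target-tool axes (units of 60mm), turn units"""
    r=Rt(s); a=np.array([row[0],row[1],0]);a/=np.linalg.norm(a); best=None
    for sg in (1,-1):
        z=a*sg; x=np.array([0,0,-1.]); y=np.cross(z,x); T=R.from_matrix(np.stack([x,y,z],1))
        rv=(r.inv()*T).as_rotvec()
        if best is None or np.linalg.norm(rv)<np.linalg.norm(best[0]): best=(rv,T)
    rv,T=best; d=np.asarray(pos)-s["position"]
    print("turn units",(np.degrees(rv)/4).round(3),"shift in present tool axes",(r.inv().apply(d)/.06).round(3)," in target tool axes",(T.inv().apply(d)/.06).round(3))
ut=np.array([-.201,.980]);ut/=np.linalg.norm(ut); ct=np.array([.5302,.2135])
ur=np.array([.271,.9625]);ur/=np.linalg.norm(ur); cr=np.array([.5455,-.2052])
E
python3 - <<'E'
from h import *
from rig import readout
for n in ("top","scene"): print(n);tray_caps(dict(np.load(n+"0.npz")))
im=dict(np.load("scene0.npz")); P,hsv,_=caps(im)
for nm,c in (("black r",cr+.146*ur),("white r",cr-.146*ur),("black t",ct-.146*ut),("white t",ct+.146*ut)):
    m=(np.hypot(P[...,0]-c[0],P[...,1]-c[1])<.045)&(P[...,2]>.032)&(P[...,2]<.042)
    p=P[m]; print(nm,c,m.sum(),cv2.minAreaRect(p[:,:2].astype(np.float32)*1000) if len(p) else '')
for k in (-99,-33,33,99): print(k,"tray",ct+ut*k/1000,"rack",cr+ur*k/1000)
s=readout.get_state(); print(Rt(s).as_matrix().round(3)); 
to(s,[*(ct-.099*ut),.2],ut)
E
```

```text
top
red 198 [0.5393 0.1811 0.087 ] circ 539.4 181.4 20.0
yellow 200 [0.5212 0.2485 0.087 ] circ 522.4 248.8 20.5
green 192 [0.5526 0.1155 0.087 ] circ 553.3 115.8 19.7
purple 195 [0.5097 0.3118 0.0872] circ 510.3 312.3 20.1
scene
red 103 [0.5459 0.1834 0.0873] circ 543.8 181.0 20.8
yellow 120 [0.528  0.2508 0.0869] circ 525.4 247.6 21.5
green 85 [0.5602 0.1191 0.0873] circ 558.3 117.2 19.3
purple 113 [0.5177 0.3149 0.0873] circ 515.1 312.9 19.3
black r [ 0.58506902 -0.06466427] 25 ((589.2132568359375, -66.21021270751953), (18.171438217163086, 57.59830093383789), 80.07078552246094)
white r [ 0.50593098 -0.34573573] 15 ((512.4774169921875, -340.4682312011719), (20.49354362487793, 30.329877853393555), 78.52740478515625)
black t [0.55953425 0.07047727] 31 ((572.568115234375, 80.92572021484375), (45.32268142700195, 26.338932037353516), 55.315818786621094)
white t [0.50086575 0.35652273] 59 ((506.0713195800781, 347.4139404296875), (44.16197967529297, 54.010459899902344), 84.0374755859375)
-99 tray [0.55009104 0.11651883] rack [ 0.51866895 -0.30049478]
-33 tray [0.53683035 0.18117294] rack [ 0.53655632 -0.23696493]
33 tray [0.52356965 0.24582706] rack [ 0.55444368 -0.17343507]
99 tray [0.51030896 0.31048117] rack [ 0.57233105 -0.10990522]
[[-0.     0.289 -0.957]
 [ 0.002 -0.957 -0.289]
 [-1.    -0.002 -0.   ]]
turn units [-2.1203e+01 -2.0000e-02  1.7000e-02] shift in present tool axes [ 0.062 -8.788 -9.338]  in target tool axes [ 0.045  8.505 -9.596]
```

```bash
cat >> h.py <<'E'
def plan(s,pos,row,n,g,prec=2):
    r=Rt(s); a=np.array([row[0],row[1],0]);a/=np.linalg.norm(a); best=None
    for sg in (1,-1):
        z=a*sg; x=np.array([0,0,-1.]); y=np.cross(z,x); T=R.from_matrix(np.stack([x,y,z],1))
        rv=(r.inv()*T).as_rotvec()
        if best is None or np.linalg.norm(rv)<np.linalg.norm(best[0]): best=(rv,T)
    T=best[1]; p=s["position"].copy(); pos=np.asarray(pos,float); rows=[]
    for i in range(n):
        k=n-i
        d=np.clip((r.inv().apply((pos-p)/k)/.06).round(prec),-1,1)
        w=np.clip((np.degrees((r.inv()*T).as_rotvec()/k)/4).round(prec),-1,1)
        p=p+r.apply(d*.06); r=r*R.from_rotvec(np.radians(w*4)); rows.append([*d,*w,g])
    for i in range(0,n,10): print("["+", ".join(", ".join(f"{v+0:g}" for v in q) for q in rows[i:i+10])+"]")
    print("end err mm",((pos-p)*1000).round(1),"ang deg",np.degrees((r.inv()*T).magnitude()).round(2))
E
python3 - <<'E'
from h import *
from rig import readout
s=readout.get_state(); plan(s,[.5545,.1162,.18],ut,22,1)
E
```

```text
[0.02, -0.4, -0.43, -0.96, 0, 0, 1, 0.02, -0.37, -0.45, -0.96, 0, 0, 1, 0.02, -0.34, -0.48, -0.96, 0, 0, 1, 0.02, -0.3, -0.5, -0.96, 0, 0, 1, 0.02, -0.27, -0.52, -0.96, 0, 0, 1, 0.02, -0.24, -0.53, -0.96, 0, 0, 1, 0.02, -0.2, -0.55, -0.97, 0, 0, 1, 0.02, -0.16, -0.56, -0.96, 0, 0, 1, 0.02, -0.12, -0.57, -0.97, 0, 0, 1, 0.02, -0.08, -0.58, -0.96, 0, 0, 1]
[0.02, -0.05, -0.58, -0.97, 0, 0, 1, 0.02, -0.01, -0.58, -0.96, 0, 0, 1, 0.02, 0.03, -0.58, -0.97, 0, 0, 1, 0.02, 0.07, -0.58, -0.96, 0, 0, 1, 0.01, 0.11, -0.57, -0.97, 0, 0, 1, 0.02, 0.15, -0.57, -0.96, 0, 0, 1, 0.01, 0.19, -0.55, -0.97, 0, 0, 1, 0.02, 0.23, -0.54, -0.96, 0, 0, 1, 0.01, 0.26, -0.52, -0.97, -0.01, 0, 1, 0.01, 0.3, -0.51, -0.96, 0, 0, 1]
[0.02, 0.33, -0.49, -0.97, -0.01, 0, 1, 0.01, 0.36, -0.46, -0.96, 0, 0, 1]
end err mm [-0.3 -0.1 -0.2] ang deg 0.02
```

>>> {"method": "carry_out", "body": {"deltas": [0.02,-0.4,-0.43,-0.96,0,0,1,0.02,-0.37,-0.45,-0.96,0,0,1,0.02,-0.34,-0.48,-0.96,0,0,1,0.02,-0.3,-0.5,-0.96,0,0,1,0.02,-0.27,-0.52,-0.96,0,0,1,0.02,-0.24,-0.53,-0.96,0,0,1,0.02,-0.2,-0.55,-0.97,0,0,1,0.02,-0.16,-0.56,-0.96,0,0,1,0.02,-0.12,-0.57,-0.97,0,0,1,0.02,-0.08,-0.58,-0.96,0,0,1], "newtons": 40}}

```text
clock: 1.35
position: [0.3432, -0.2466, 0.1912]
ee_rot: [-0.328, -0.626, -0.329, 0.626]
contact_force: [-0.5, -0.3, -0.5]
width: 0.0852
```

>>> {"method": "carry_out", "body": {"deltas": [0.02,-0.05,-0.58,-0.97,0,0,1,0.02,-0.01,-0.58,-0.96,0,0,1,0.02,0.03,-0.58,-0.97,0,0,1,0.02,0.07,-0.58,-0.96,0,0,1,0.01,0.11,-0.57,-0.97,0,0,1,0.02,0.15,-0.57,-0.96,0,0,1,0.01,0.19,-0.55,-0.97,0,0,1,0.02,0.23,-0.54,-0.96,0,0,1,0.01,0.26,-0.52,-0.97,-0.01,0,1,0.01,0.3,-0.51,-0.96,0,0,1]}}

```text
clock: 2.6
position: [0.5196, 0.0559, 0.1814]
ee_rot: [0.517, 0.482, 0.517, -0.483]
contact_force: [-0.1, 0.1, -0.5]
width: 0.0857
```

>>> {"method": "carry_out", "body": {"deltas": [0.02,0.33,-0.49,-0.97,0,0,1,0.01,0.36,-0.46,-0.96,0,0,1,0,0,0,0,0,0,1,0,0,0,0,0,0,1]}}

```text
clock: 3.1
position: [0.5541, 0.1153, 0.1795]
ee_rot: [0.548, 0.446, 0.548, -0.448]
contact_force: [1.0, -0.4, 0.2]
width: 0.0853
```

Run:
```python
from h import *
from rig import readout,eyes
im=eyes.get_image("top"); cv2.imwrite("pics/top1.png",im["color"][:,:,::-1])
im2=eyes.get_image("scene"); cv2.imwrite("pics/scene1.png",im2["color"][:,:,::-1])
s=readout.get_state(); print(s["position"],s["contact_force"],s["clock"]);to(s,[.5545,.1162,.056],ut)
```

```text
[0.55418687 0.11488327 0.17987418] [ 0.03719198  0.41123767 -0.34637979] 3.2
turn units [-0.018  0.016  0.016] shift in present tool axes [ 2.065  0.012 -0.023]  in target tool axes [ 2.065  0.01  -0.02 ]
```

View pics/scene1.png

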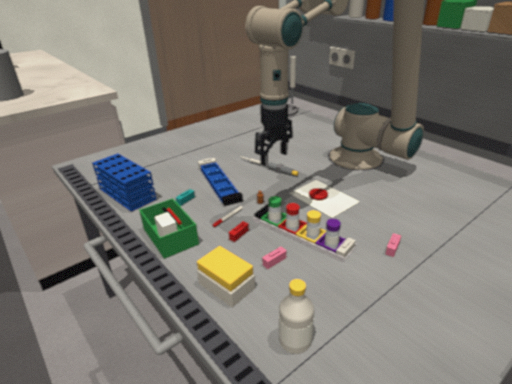

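>>> {"method": "carry_out", "body": {"deltas": [0.3,0,-0.01,0,0,0,1,0.35,0,-0.01,0,0,0,1,0.3,0,0,0,0,0,1,0.2,0,0,0,0,0,1]}}

```text
clock: 3.7
position: [0.5539, 0.1159, 0.1104]
ee_rot: [0.548, 0.447, 0.548, -0.448]
contact_force: [-0.7, -0.0, 0.2]
width: 0.0856
```

The gripper at scene (275,160) is lined up above the green cap at (275,205). Continuing down.

>>> {"method": "carry_out", "body": {"deltas": [0.25,0,0,0,0,0,1,0.25,0,0,0,0,0,1,0.25,0,0,0,0,0,1,0.15,0,0,0,0,0,1,0,0,0,0,0,0,1]}}

```text
clock: 4.32
position: [0.5541, 0.1168, 0.0561]
ee_rot: [0.548, 0.446, 0.548, -0.448]
contact_force: [-0.0, 0.2, 0.5]
width: 0.0849
```

Run:
```python
from h import *
from rig import readout,eyes
im2=eyes.get_image("scene"); c=im2["color"][:,:,::-1][120:300,180:420]; cv2.imwrite("pics/scene2.png",cv2.resize(c,None,fx=3,fy=3))
s=readout.get_state(); print(s["position"],s["contact_force"],s["clock"])
```

```text
[0.55460903 0.11683457 0.05675287] [ 0.13766562 -0.20839269 -0.16869511] 4.375
```

View pics/scene2.png

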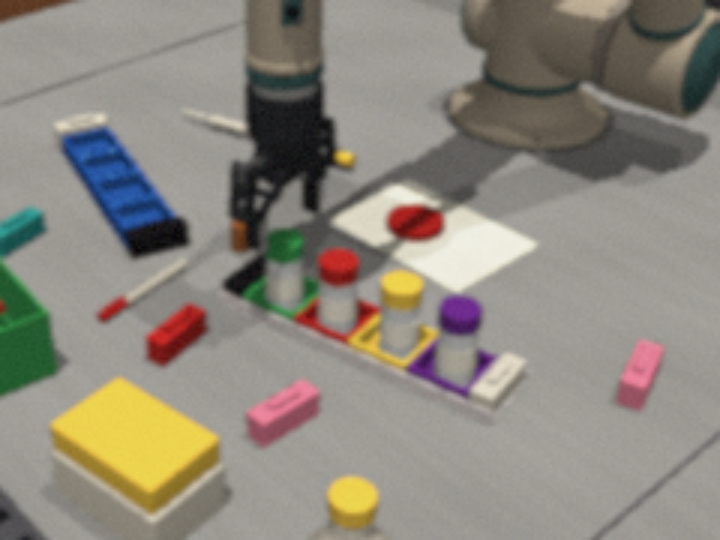

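Run:
```python
from h import *
from rig import readout,eyes
s=readout.get_state()
for n in("scene","top"):
    im=eyes.get_image(n); q=im["orientation"]; r=R.from_quat(q[[1,2,3,0]])
    for p in (s["position"],[.5545,.1162,.056],[.5545,.1162,.088],[*(cr+.146*ur),.036]):
        c=r.inv().apply(np.array(p)-im["origin"]); uv=im["mtx"]@c/c[2]; print(n,p,uv[:2])
    cv2.imwrite(f"pics/{n}3.png",im["color"][:,:,::-1])
    if n=="top":np.savez("top3.npz",**im)
    else:np.savez("scene3.npz",**im)
print(s["position"])
```

```text
scene [0.55460903 0.11683457 0.05675287] [274.99622464 207.45050675]
scene [0.5545, 0.1162, 0.056] [274.88615881 207.55222066]
scene [0.5545, 0.1162, 0.088] [274.8773572  198.87846515]
scene [np.float64(0.5850690221994851), np.float64(-0.06466426617341534), 0.036] [232.72487893 193.38589084]
top [0.55460903 0.11683457 0.05675287] [215.20619309 198.98366316]
top [0.5545, 0.1162, 0.056] [215.46660654 199.08392405]
top [0.5545, 0.1162, 0.088] [214.78633937 196.74089591]
top [np.float64(0.5850690221994851), np.float64(-0.06466426617341534), 0.036] [284.86851369 190.46334206]
[0.55460903 0.11683457 0.05675287]
```

View pics/scene3.png

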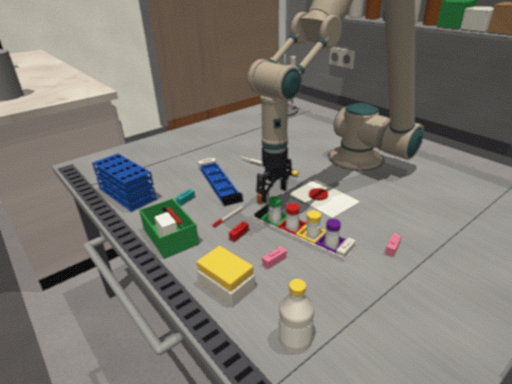

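View pics/top3.png

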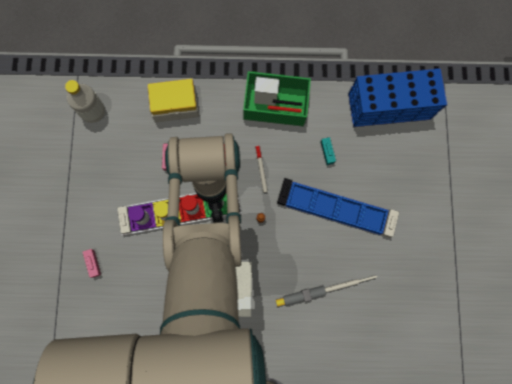

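Run:
```python
from h import *
from rig import readout,eyes
s=readout.get_state(); T=Rt(s).as_matrix(); print(T.round(3))
im=dict(np.load("scene3.npz")); q=im["orientation"]; r=R.from_quat(q[[1,2,3,0]])
c=cv2.resize(np.ascontiguousarray(im["color"][140:240,220:340,::-1]),None,fx=6,fy=6,interpolation=cv2.INTER_CUBIC)
for dy in(-.05,0,.05):
  for dx in (0,-.013,-.05):
    p=s["position"]+T@[dx,dy,0]; k=r.inv().apply(p-im["origin"]); uv=(im["mtx"]@k/k[2])[:2]
    print(dy,dx,uv); cv2.circle(c,tuple(int(x) for x in (uv-[220,140])*6),4,(255,0,255),-1)
cv2.imwrite("pics/z3.png",c)
P=world(im); v=P[150:215:4,255:300:3]
# finger points
m=np.zeros(P.shape[:2],bool); m[150:225,240:310]=1
hsv=cv2.cvtColor(im["color"],cv2.COLOR_RGB2HSV); m&=(hsv[...,2]<50)&(P[...,2]>.04)&(P[...,2]<.11)
pp=(P[m]-s["position"])@T
print(len(pp),pp.min(0),pp.max(0)); 
for a in (pp[:,1]>0,pp[:,1]<0): print(a.sum(),np.median(pp[a],0),pp[a].min(0),pp[a].max(0))
```

```text
[[ 0.001  0.98   0.201]
 [-0.001  0.201 -0.98 ]
 [-1.     0.001  0.001]]
-0.05 0 [284.28616399 200.26087511]
-0.05 -0.013 [284.34266263 196.8166475 ]
-0.05 -0.05 [284.50714093 186.78984626]
0 0 [274.88061593 207.339807  ]
0 -0.013 [274.88220787 203.84052256]
0 -0.05 [274.88684531 193.64688016]
0.05 0 [264.9299171 214.8290377]
0.05 -0.013 [264.87002954 211.27402248]
0.05 -0.05 [264.69545423 200.91097233]
9 [-0.05236923 -0.04460674 -0.00674371] [-0.04613032  0.05599063  0.00593165]
2 [-0.05167108  0.0532355   0.00374968] [-0.05221683  0.05048036  0.00156772] [-0.05112532  0.05599063  0.00593165]
7 [-0.04944933 -0.04113096  0.00185043] [-0.05236923 -0.04460674 -0.00674371] [-0.04613032 -0.03937997  0.00577422]
```

View pics/z3.png

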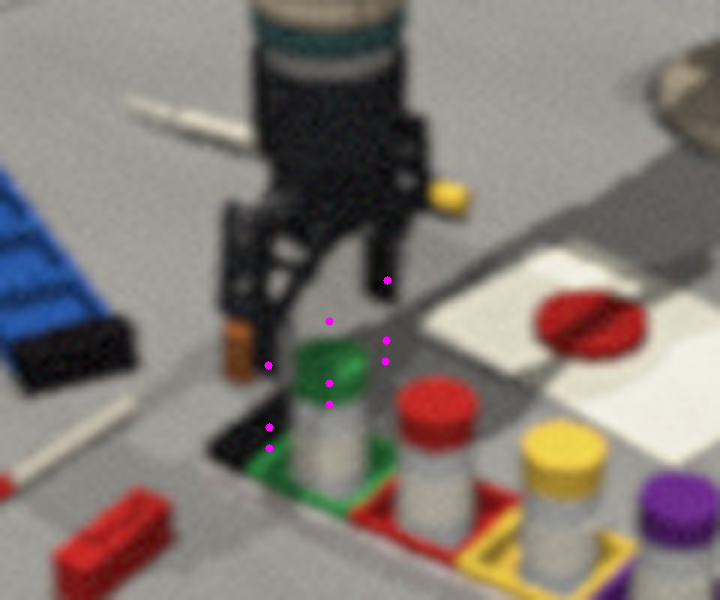

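Run:
```python
from h import *
from rig import readout,eyes
s=readout.get_state(); T=Rt(s).as_matrix()
for n in ("scene3",):
    im=dict(np.load(n+".npz")); P=world(im); L=(P-s["position"])@T
    m=(abs(L[...,1])<.09)&(abs(L[...,2])<.06)&(P[...,2]>.09)&(P[...,2]<.25)&(im["z_map"]>0)
    for a in np.arange(-.16,-.03,.01):
        k=m&(L[...,0]>=a)&(L[...,0]<a+.01); q=L[k]
        if len(q): print(round(a,3),len(q),"y",q[:,1].min().round(3),q[:,1].max().round(3),"z",q[:,2].min().round(3),q[:,2].max().round(3), np.histogram(q[:,1],bins=np.arange(-.09,.1,.02))[0])
```

```text
-0.16 43 y -0.007 0.042 z -0.034 0.02 [ 0  0  0  0  3 11 29  0  0]
-0.15 77 y -0.061 0.071 z -0.012 0.015 [ 0  6  0  0  2  8 30 27  4]
-0.14 114 y -0.064 0.072 z -0.019 0.014 [ 0 13  1  9 15 22 19 24 11]
-0.13 91 y -0.069 0.074 z -0.019 0.014 [ 0 12  1  7 10 22 11 12 16]
-0.12 100 y -0.07 0.076 z -0.017 0.012 [ 1 18  3 12  9 12 17  7 21]
-0.11 91 y -0.071 0.075 z -0.016 0.014 [ 3 14  4  7  9  6 26  8 14]
-0.1 86 y -0.073 0.078 z -0.014 0.015 [ 3 18  7  2  0  1 10 18 27]
-0.09 37 y -0.065 0.074 z -0.013 0.012 [ 0  5 16  0  0  0  4  8  4]
-0.08 41 y -0.049 0.058 z -0.01 0.012 [ 0  0 23  0  0  0  8 10  0]
-0.07 43 y -0.046 0.06 z -0.011 0.012 [ 0  0 18  0  0  0  5 20  0]
-0.06 41 y -0.049 0.059 z -0.01 0.012 [ 0  0 21  0  0  0  3 17  0]
-0.05 26 y -0.049 0.057 z -0.008 0.012 [ 0  0 14  0  0  0  7  5  0]
-0.04 10 y -0.007 0.015 z -0.06 0.014 [0 0 0 0 7 3 0 0 0]
```

The finger tips appear about 30 mm higher than the stated TCP implies. I'll rise, shut the fingers and check.

>>> {"method": "carry_out", "body": {"deltas": [-0.5,0,0,0,0,0,-1,-0.5,0,0,0,0,0,-1,0,0,0,0,0,0,-1,0,0,0,0,0,0,-1,0,0,0,0,0,0,-1,0,0,0,0,0,0,-1]}}

```text
clock: 5.22
position: [0.5541, 0.1168, 0.116]
ee_rot: [0.548, 0.446, 0.548, -0.448]
contact_force: [0.8, 0.5, 0.2]
width: 0.0
```

```bash
cat > tipz.py <<'E'
from h import *
from rig import readout,eyes
import sys
s=readout.get_state(); T=Rt(s).as_matrix(); print(s["position"],s["width"])
im=eyes.get_image("scene"); P=world(im); L=(P-s["position"])@T
m=(abs(L[...,1])<.09)&(abs(L[...,2])<.06)&(P[...,2]>.09)&(P[...,2]<.25)&(im["z_map"]>0)
for a in np.arange(-.16,.03,.01):
    k=m&(L[...,0]>=a)&(L[...,0]<a+.01); q=L[k]
    if len(q): print(round(a,3),len(q),"y",q[:,1].min().round(3),q[:,1].max().round(3),"z",q[:,2].min().round(3),q[:,2].max().round(3), np.histogram(q[:,1],bins=np.arange(-.09,.1,.02))[0])
cv2.imwrite("pics/"+sys.argv[1],cv2.resize(np.ascontiguousarray(im["color"][120:240,220:340,::-1]),None,fx=5,fy=5))
E
python3 tipz.py z4.png
```

```text
[0.55405222 0.11678582 0.1160469 ] 4.030684224541107e-06
-0.14 34 y -0.034 0.046 z -0.019 0.009 [ 0  0  2  5  6 11 10  0  0]
-0.13 95 y -0.056 0.062 z -0.018 0.015 [ 0  4  5  4 16 21 23 22  0]
-0.12 97 y -0.054 0.065 z -0.017 0.014 [ 0  6 14  2 12 20 14 29  0]
-0.11 75 y -0.057 0.058 z -0.016 0.015 [ 0  2 17  6 12 17  6 15  0]
-0.1 79 y -0.049 0.052 z -0.015 0.013 [ 0  0 14  4 12 27 18  4  0]
-0.09 52 y -0.04 0.044 z -0.012 0.01 [ 0  0  3 12 10 13 14  0  0]
-0.08 45 y -0.026 0.034 z -0.012 0.013 [ 0  0  0  9 16 13  7  0  0]
-0.07 19 y -0.009 0.017 z -0.01 0.006 [ 0  0  0  0 14  5  0  0  0]
-0.06 30 y -0.005 0.018 z -0.01 0.009 [ 0  0  0  0 15 15  0  0  0]
-0.05 22 y -0.004 0.017 z -0.01 0.008 [ 0  0  0  0 11 11  0  0  0]
-0.04 20 y -0.005 0.017 z -0.009 0.01 [ 0  0  0  0 13  7  0  0  0]
-0.03 4 y 0.005 0.008 z -0.007 0.009 [0 0 0 0 4 0 0 0 0]
0.02 5 y -0.01 0.022 z -0.059 0.011 [0 0 0 1 2 2 0 0 0]
```

View pics/z4.png

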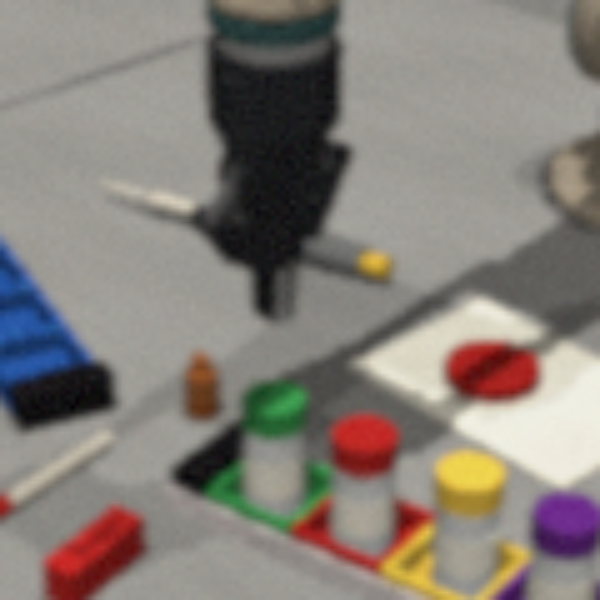

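Shut tips sit about 30 mm above the reported TCP in the camera frame, where jar and table heights agree with the given sizes. I'll therefore aim for a reported z of about 0.026, which stays clear of the rim even if the offset is not real.

>>> {"method": "carry_out", "body": {"deltas": [0,0,0,0,0,0,1,0,0,0,0,0,0,1,0,0,0,0,0,0,1,0,0,0,0,0,0,1,0.35,0,0,0,0,0,1,0.35,0,0,0,0,0,1,0.3,0,0,0,0,0,1,0.2,0,0,0,0,0,1,0,0,0,0,0,0,1]}}

```text
clock: 6.4
position: [0.554, 0.1167, 0.0443]
ee_rot: [0.548, 0.446, 0.548, -0.448]
contact_force: [0.2, -1.1, 0.2]
width: 0.085
```

>>> {"method": "carry_out", "body": {"deltas": [0.15,0,0,0,0,0,1,0.15,0,0,0,0,0,1,0,0,0,0,0,0,1]}}

```text
clock: 6.78
position: [0.5539, 0.1167, 0.0263]
ee_rot: [0.548, 0.446, 0.548, -0.448]
contact_force: [-0.8, 0.5, -0.2]
width: 0.0855
```

```bash
python3 tipz.py z5.png
```

```text
[0.55394915 0.11671264 0.02629179] 0.08551724081083989
-0.16 34 y -0.008 0.041 z -0.035 0.022 [ 0  0  0  0  4  7 23  0  0]
-0.15 86 y -0.066 0.072 z -0.012 0.016 [ 0 10  0  0  1 10 31 31  3]
-0.14 100 y -0.066 0.072 z -0.018 0.013 [ 0 13  1  6 14 20 20 14 12]
-0.13 92 y -0.066 0.075 z -0.018 0.015 [ 0  9  2  9 10 19  9 14 20]
-0.12 90 y -0.07 0.076 z -0.016 0.014 [ 0 18  2  9  6 12 17  6 20]
-0.11 87 y -0.07 0.077 z -0.015 0.014 [ 0 15  5  8  9  5 23  6 16]
-0.1 81 y -0.073 0.078 z -0.015 0.016 [ 3 18  6  1  0  0 11 17 25]
-0.09 33 y -0.068 0.075 z -0.012 0.012 [ 0  3 15  0  0  0  3 10  2]
-0.08 38 y -0.048 0.06 z -0.009 0.014 [ 0  0 22  0  0  0  5 11  0]
-0.07 31 y -0.046 0.059 z -0.051 0.012 [ 0  0 12  0  0  3  4 12  0]
```

View pics/z5.png

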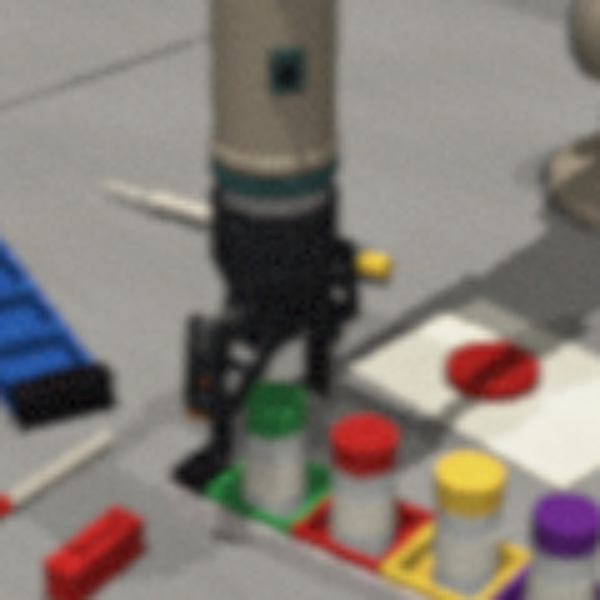

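Now the fingers straddle the green cap, which is at zoom (278,405). Next: close.

>>> {"method": "carry_out", "body": {"deltas": [0,0,0,0,0,0,-1,0,0,0,0,0,0,-1,0,0,0,0,0,0,-1,0,0,0,0,0,0,-1,0,0,0,0,0,0,-1], "newtons": 40}}

```text
clock: 7.45
position: [0.5549, 0.1168, 0.0275]
ee_rot: [0.548, 0.447, 0.548, -0.447]
contact_force: [-1.3, -0.1, 3.5]
width: 0.0388
```

>>> {"method": "carry_out", "body": {"deltas": [-0.1,0,0,0,0,0,-1,-0.2,0,0,0,0,0,-1,-0.3,0,0,0,0,0,-1,0,0,0,0,0,0,-1]}}

```text
clock: 7.95
position: [0.5561, 0.117, 0.0647]
ee_rot: [0.549, 0.448, 0.547, -0.446]
contact_force: [0.0, 0.4, -0.0]
width: 0.0391
```

```bash
python3 tipz.py z6.png|head -1
```

```text
[0.55613871 0.11697764 0.06472223] 0.03909670678837783
```

View pics/z6.png

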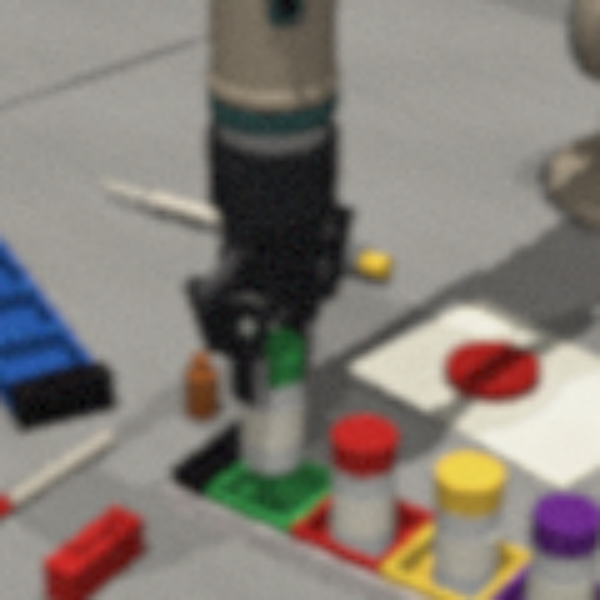

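Run:
```python
from h import *
from rig import readout
s=readout.get_state(); s["position"]=s["position"]+[0,0,.078]; plan(s,[.5185,-.3005,.145],ur,14,-1)
```

```text
[0, -0.14, 0.48, 0.49, 0, 0, -1, 0, -0.13, 0.48, 0.49, 0, 0, -1, 0, -0.11, 0.49, 0.49, 0, 0, -1, 0, -0.09, 0.49, 0.49, 0, 0, -1, -0.01, -0.08, 0.49, 0.49, 0, 0, -1, 0, -0.06, 0.5, 0.49, 0, 0, -1, -0.01, -0.04, 0.5, 0.49, 0, 0, -1, 0, -0.03, 0.5, 0.49, 0, 0, -1, -0.01, -0.01, 0.5, 0.48, 0, 0, -1, 0, 0.01, 0.5, 0.49, 0, -0.01, -1]
[-0.01, 0.03, 0.49, 0.48, 0, 0, -1, 0, 0.04, 0.5, 0.49, 0, -0.01, -1, -0.01, 0.06, 0.49, 0.48, 0, 0, -1, 0, 0.08, 0.49, 0.49, 0, -0.01, -1]
end err mm [-0.2 -0.   0. ] ang deg 0.02
```

>>> {"method": "carry_out", "body": {"deltas": [-0.3,0,0,0,0,0,-1,-0.4,0,0,0,0,0,-1,-0.4,0,0,0,0,0,-1,-0.2,0,0,0,0,0,-1,0,0,0,0,0,0,-1]}}

```text
clock: 8.62
position: [0.5549, 0.1169, 0.1412]
ee_rot: [0.548, 0.447, 0.547, -0.447]
contact_force: [0.0, 0.2, -0.8]
width: 0.0389
```

```bash
python3 tipz.py z7.png|head -1;python3 - <<'E'
from h import *
from rig import readout
s=readout.get_state();  plan(s,[.5185,-.3005,.145],ur,14,-1)
E
```

```text
[0.55487583 0.11690468 0.14120332] 0.038911383581462816
[-0.01, -0.14, 0.48, 0.49, 0, 0, -1, 0, -0.13, 0.48, 0.49, 0, 0, -1, -0.01, -0.11, 0.49, 0.49, 0, 0, -1, 0, -0.09, 0.49, 0.49, 0, 0, -1, -0.01, -0.07, 0.49, 0.49, 0, 0, -1, 0, -0.06, 0.5, 0.49, 0, 0, -1, -0.01, -0.04, 0.5, 0.49, 0, 0, -1, 0, -0.02, 0.5, 0.49, 0, 0, -1, -0.01, -0.01, 0.5, 0.48, 0, 0, -1, 0, 0.01, 0.5, 0.49, 0, 0, -1]
[-0.01, 0.03, 0.49, 0.48, 0, 0, -1, 0, 0.04, 0.5, 0.49, 0.01, 0, -1, -0.01, 0.06, 0.49, 0.48, 0, 0.01, -1, 0, 0.08, 0.49, 0.49, 0.01, 0, -1]
end err mm [-0.3  0.   0. ] ang deg 0.03
```

View pics/z7.png

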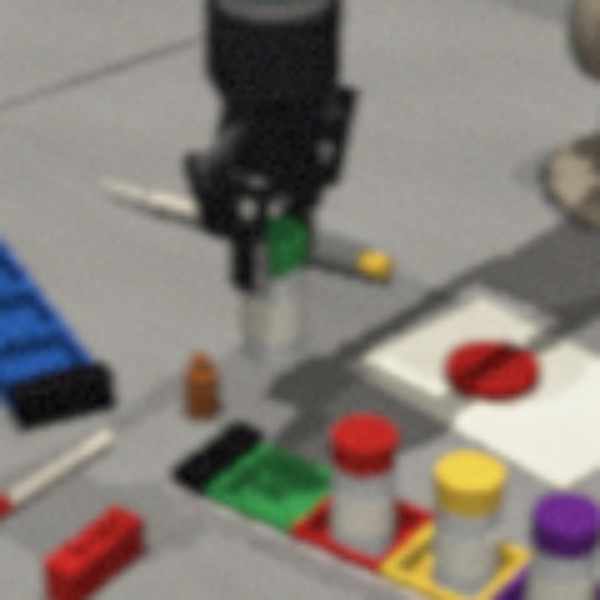

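The green jar is lifted and upright, with its cap at zoom (288,245). Now the transit.

>>> {"method": "carry_out", "body": {"deltas": [-0.01,-0.14,0.48,0.49,0,0,-1,0,-0.13,0.48,0.49,0,0,-1,-0.01,-0.11,0.49,0.49,0,0,-1,0,-0.09,0.49,0.49,0,0,-1,-0.01,-0.07,0.49,0.49,0,0,-1,0,-0.06,0.5,0.49,0,0,-1,-0.01,-0.04,0.5,0.49,0,0,-1,0,-0.02,0.5,0.49,0,0,-1,-0.01,-0.01,0.5,0.48,0,0,-1,0,0.01,0.5,0.49,0,0,-1]}}

```text
clock: 9.93
position: [0.5281, -0.1825, 0.1427]
ee_rot: [-0.463, -0.533, -0.464, 0.534]
contact_force: [-0.1, -0.9, -0.8]
width: 0.0382
```

>>> {"method": "carry_out", "body": {"deltas": [-0.01,0.03,0.49,0.48,0,0,-1,0,0.04,0.5,0.49,0,0,-1,-0.01,0.06,0.49,0.48,0,0,-1,0,0.08,0.49,0.49,0,0,-1,0,0,0,0,0,0,-1,0,0,0,0,0,0,-1]}}

```text
clock: 10.68
position: [0.5186, -0.2994, 0.1443]
ee_rot: [-0.426, -0.564, -0.428, 0.564]
contact_force: [-0.7, -0.1, -0.9]
width: 0.0383
```

Run:
```python
from h import *
from rig import readout,eyes
s=readout.get_state(); print(s["position"],s["contact_force"],s["width"])
for n in("scene","top"):
    im=eyes.get_image(n); np.savez(n+"8.npz",**im)
    if n=="scene": c=im["color"][100:230,140:310]
    else: c=im["color"][150:300,250:430]
    cv2.imwrite(f"pics/{n}8.png",cv2.resize(np.ascontiguousarray(c[:,:,::-1]),None,fx=4,fy=4))
to(s,[.5187,-.3005,.06],ur)
```

```text
[ 0.51855572 -0.29944937  0.14431371] [-0.7304579  -0.07860398 -0.85816522] 0.038272602281408066
turn units [-0.006 -0.013  0.032] shift in present tool axes [1.405 0.01  0.018]  in target tool axes [1.405 0.007 0.016]
```

View pics/scene8.png

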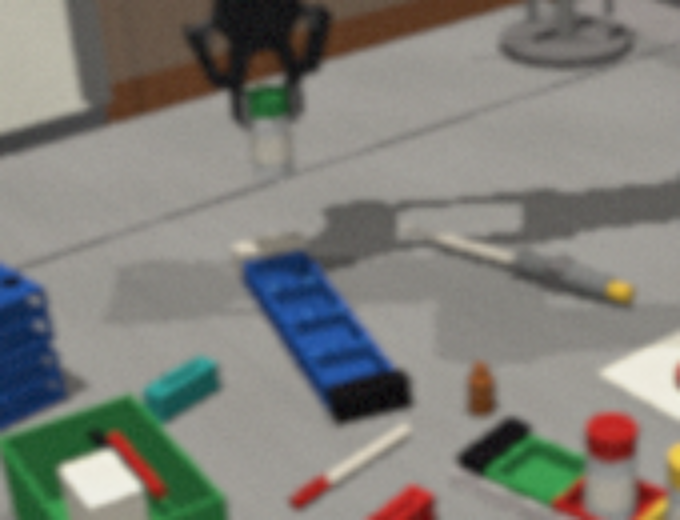

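View pics/top8.png

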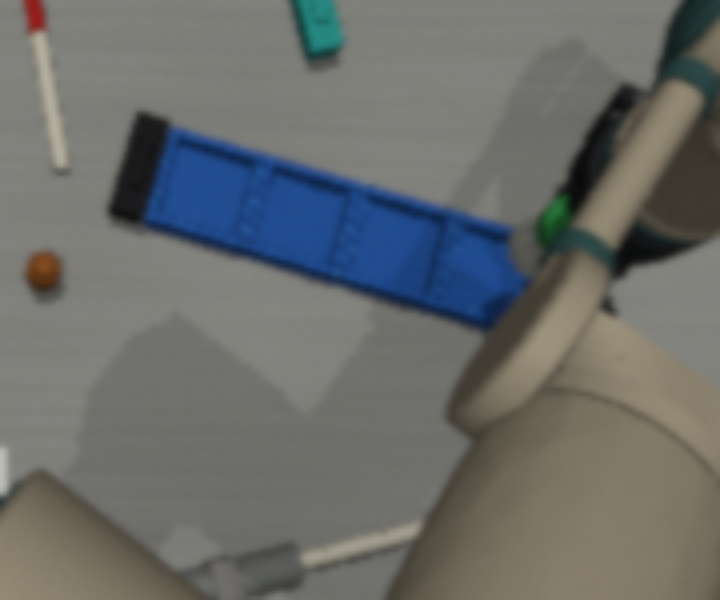

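```bash
cat >> h.py <<'E'
from scipy.optimize import least_squares
def axisfit(P,guess,z0,z1,r,cam,rad=.05):
    m=(np.hypot(P[...,0]-guess[0],P[...,1]-guess[1])<rad)&(P[...,2]>z0)&(P[...,2]<z1)
    p=P[m][:,:2]
    if len(p)<5: return None,len(p)
    g=np.array(guess[:2],float)
    f=lambda c:np.hypot(*(p-c).T)-r
    d=np.asarray(cam[:2])-p.mean(0); d/=np.linalg.norm(d)
    o=least_squares(f,p.mean(0)-d*r*.7,loss="soft_l1",f_scale=.002)
    return o.x.round(4),len(p),round(float(np.abs(f(o.x)).mean()),4)
E
python3 - <<'E'
from h import *
for f,g in (("scene8",(.5187,-.3005)),):
    im=dict(np.load(f+".npz")); P=world(im)
    for z0,z1 in ((.11,.13),(.13,.15),(.15,.17),(.17,.182)): print(f,z0,axisfit(P,g,z0,z1,.019,im["origin"],.035))
im=dict(np.load("scene0.npz")); P=world(im)
for nm,k in (("green",-.099),("red",-.033),("yellow",.033),("purple",.099)):
    g=ct+ut*k; print(nm,[axisfit(P,g,a,b,.019,im["origin"],.025) for a,b in((.03,.045),(.045,.06))],axisfit(P,g,.07,.084,.02,im["origin"],.025))
# rack in scene frame: points above z .015 
im=dict(np.load("scene0.npz")); P=world(im)
hsv=cv2.cvtColor(im["color"],cv2.COLOR_RGB2HSV)
d=P[...,:2]-cr; a=d@ur; b=d@np.array([-ur[1],ur[0]])
m=(abs(a)<.135)&(abs(b)<.06)&(P[...,2]>.013)&(P[...,2]<.03)&(hsv[...,0]>100)&(hsv[...,0]<125)&(hsv[...,1]>120)
print("rim across (perp) range",np.percentile(b[m],[0,2,98,100]),m.sum())
m=(abs(a)<.2)&(abs(b)<.06)&(P[...,2]>.025)&(P[...,2]<.045)
print("ends along",a[m].min(),a[m].max(),"b",b[m].min(),b[m].max())
E
```

```text
scene8 0.11 (array([ 0.5225, -0.3019]), 14, 0.0015)
scene8 0.13 (array([ 0.5209, -0.3025]), 52, 0.0018)
scene8 0.15 (array([ 0.5213, -0.3026]), 56, 0.0017)
scene8 0.17 (array([ 0.5223, -0.3014]), 40, 0.0031)
green [(array([0.5566, 0.114 ]), 34, 0.0011), (array([0.5562, 0.1135]), 38, 0.0011)] (array([0.5562, 0.1134]), 33, 0.0012)
red [(array([0.5423, 0.1797]), 38, 0.0009), (array([0.5422, 0.1796]), 44, 0.001)] (array([0.5414, 0.1795]), 37, 0.001)
yellow [(array([0.525 , 0.2476]), 49, 0.001), (array([0.5252, 0.2472]), 60, 0.001)] (array([0.5246, 0.2472]), 52, 0.001)
purple [(array([0.5135, 0.3107]), 56, 0.0009), (array([0.5135, 0.3108]), 58, 0.001)] (array([0.5126, 0.3104]), 57, 0.0009)
rim across (perp) range [-0.03868049 -0.03805472  0.0260043   0.0279212 ] 328
ends along -0.15804519999498556 0.1598950151063275 b -0.04016700312852503 0.03003136788666749
```

Run:
```python
from h import *
from rig import readout
s=readout.get_state(); print(Rt(s).as_matrix().round(2)); plan(s,[.520,-.3003,.033],ur,9,-1)
```

```text
[[-0.    0.96 -0.27]
 [ 0.   -0.27 -0.96]
 [-1.   -0.   -0.  ]]
[0.21, 0, 0, 0, 0, 0, -1, 0.21, 0, 0, 0, 0, 0, -1, 0.21, 0, 0, 0, 0, 0, -1, 0.21, 0, 0, 0, 0, 0, -1, 0.21, 0, 0, 0, 0, 0, -1, 0.2, 0.01, 0, 0, 0, 0, -1, 0.21, 0, 0, 0, 0, 0.01, -1, 0.2, 0.01, 0.01, 0, 0, 0, -1, 0.21, 0, 0, 0.01, 0, 0.01, -1]
end err mm [ 0.2 -0.3  0.3] ang deg 0.02
```

>>> {"method": "carry_out", "body": {"deltas": [0.25,0.01,0,0,0,0,-1,0.3,0.01,0.01,0,0,0,-1,0.3,0.01,0,0,0,0,-1,0.3,0,0,0,0,0,-1,0.25,0,0,0,0,0,-1,0.2,0,0,0,0,0,-1,0.15,0,0,0,0,0,-1,0.1,0,0,0,0,0,-1,0,0,0,0,0,0,-1]}}

```text
clock: 11.9
position: [0.5207, -0.3016, 0.0343]
ee_rot: [-0.427, -0.564, -0.427, 0.564]
contact_force: [0.0, -0.3, -0.7]
width: 0.0384
```

>>> {"method": "carry_out", "body": {"deltas": [0.03,0,0,0,0,0,-1,0,0,0,0,0,0,-1]}}

```text
clock: 12.15
position: [0.5209, -0.3018, 0.033]
ee_rot: [-0.427, -0.564, -0.426, 0.564]
contact_force: [-0.8, 0.8, -1.0]
width: 0.0387
```

Run:
```python
from h import *
from rig import readout,eyes
s=readout.get_state(); print(s["position"],s["contact_force"],s["width"])
im=eyes.get_image("scene"); P=world(im); g=(.52,-.3)
for z0,z1 in ((.025,.035),(.035,.045),(.045,.06),(.07,.085)): print(z0,axisfit(P,g,z0,z1,.019,im["origin"],.025))
cv2.imwrite(f"pics/s9.png",cv2.resize(np.ascontiguousarray(im["color"][100:230,140:310,::-1]),None,fx=4,fy=4))
```

```text
[ 0.52094075 -0.30179151  0.03304611] [-0.81744088  0.83314671 -1.00435482] 0.03872691262279342
0.025 (array([ 0.5237, -0.3044]), 25, 0.0015)
0.035 (array([ 0.5243, -0.3042]), 20, 0.002)
0.045 (array([ 0.5234, -0.3046]), 34, 0.0016)
0.07 (array([ 0.5221, -0.3025]), 42, 0.0021)
```

View pics/s9.png

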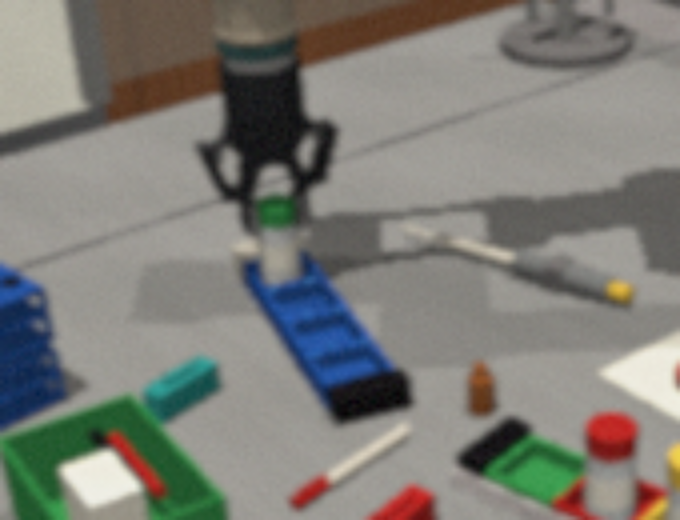

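>>> {"method": "carry_out", "body": {"deltas": [0.03,0,-0.03,0,0,0,-1,0.03,0,0,0,0,0,-1,0,0,0,0,0,0,-1]}}

```text
clock: 12.58
position: [0.5211, -0.2998, 0.0289]
ee_rot: [-0.427, -0.564, -0.427, 0.564]
contact_force: [-0.3, -0.3, -0.4]
width: 0.0386
```

>>> {"method": "carry_out", "body": {"deltas": [0.03,0,0,0,0,0,-1,0,0,0,0,0,0,-1]}}

```text
clock: 12.82
position: [0.5214, -0.3, 0.0275]
ee_rot: [-0.427, -0.564, -0.426, 0.564]
contact_force: [-0.7, 0.2, 0.9]
width: 0.0388
```

>>> {"method": "carry_out", "body": {"deltas": [0.03,0,0,0,0,0,-1,0,0,0,0,0,0,-1]}}

```text
clock: 13.08
position: [0.5214, -0.3002, 0.0274]
ee_rot: [-0.427, -0.564, -0.426, 0.564]
contact_force: [-2.5, 2.3, 10.5]
width: 0.0387
```

>>> {"method": "carry_out", "body": {"deltas": [-0.03,0,0,0,0,0,-0.2,0,0,0,0,0,0,0.2,0,0,0,0,0,0,1,0,0,0,0,0,0,1,0,0,0,0,0,0,1,-0.3,0,0,0,0,0,1,-0.5,0,0,0,0,0,1,-0.6,0,0,0,0,0,1,-0.4,0,0,0,0,0,1]}}

```text
clock: 14.2
position: [0.5218, -0.3002, 0.1371]
ee_rot: [0.428, 0.564, 0.426, -0.564]
contact_force: [0.9, -0.3, -0.1]
width: 0.0852
```

Run:
```python
from h import *
from rig import readout,eyes
im=eyes.get_image("scene"); P=world(im); g=(.52,-.3)
for z0,z1,r in ((.025,.04,.019),(.04,.06,.019),(.07,.085,.02)): print(z0,axisfit(P,g,z0,z1,r,im["origin"],.025))
cv2.imwrite(f"pics/s10.png",cv2.resize(np.ascontiguousarray(im["color"][100:230,140:310,::-1]),None,fx=4,fy=4))
s=readout.get_state(); print(s["position"]); plan(s,[.5403,.1812,.115],ut,16,1)
```

```text
0.025 (array([ 0.5236, -0.3024]), 33, 0.0015)
0.04 (array([ 0.5246, -0.3037]), 45, 0.0017)
0.07 (array([ 0.5235, -0.3035]), 36, 0.0017)
[ 0.52331104 -0.30126974  0.14010677]
[0.02, -0.12, -0.49, -0.43, 0, -0.01, 1, 0.02, -0.1, -0.49, -0.43, 0, -0.01, 1, 0.02, -0.09, -0.49, -0.43, 0, 0, 1, 0.02, -0.08, -0.5, -0.43, 0.01, -0.01, 1, 0.03, -0.06, -0.5, -0.43, 0, 0, 1, 0.03, -0.04, -0.5, -0.43, 0.01, -0.01, 1, 0.02, -0.03, -0.5, -0.43, 0, 0, 1, 0.03, -0.02, -0.5, -0.42, 0.01, -0.01, 1, 0.03, 0, -0.5, -0.43, 0, 0, 1, 0.02, 0.02, -0.5, -0.42, 0.01, -0.01, 1]
[0.03, 0.03, -0.5, -0.43, 0, 0, 1, 0.02, 0.04, -0.5, -0.42, 0.01, -0.01, 1, 0.03, 0.06, -0.5, -0.43, 0, 0, 1, 0.03, 0.08, -0.5, -0.42, 0.01, -0.01, 1, 0.02, 0.09, -0.5, -0.43, 0, 0, 1, 0.03, 0.1, -0.5, -0.42, 0.01, -0.01, 1]
end err mm [0.  0.1 0.3] ang deg 0.02
```

View pics/s10.png

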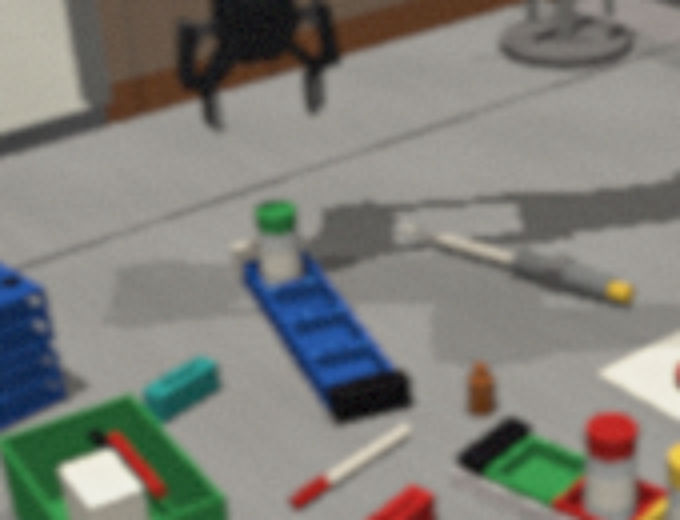

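The green jar stands upright in the white-end cell, with its cap at zoom (277,215). Next is red.

>>> {"method": "carry_out", "body": {"deltas": [0.02,-0.12,-0.49,-0.43,0,0,1,0.02,-0.1,-0.49,-0.43,0,0,1,0.02,-0.09,-0.49,-0.43,0,0,1,0.02,-0.08,-0.5,-0.43,0,0,1,0.03,-0.06,-0.5,-0.43,0,0,1,0.03,-0.04,-0.5,-0.43,0,0,1,0.02,-0.03,-0.5,-0.43,0,0,1,0.03,-0.02,-0.5,-0.42,0,0,1,0.03,0,-0.5,-0.43,0,0,1,0.02,0.02,-0.5,-0.42,0,0,1]}}

```text
clock: 15.5
position: [0.5316, 0.002, 0.1199]
ee_rot: [0.506, 0.493, 0.506, -0.494]
contact_force: [-0.5, 0.2, 0.3]
width: 0.0856
```

>>> {"method": "carry_out", "body": {"deltas": [0.03,0.03,-0.5,-0.43,0,0,1,0.02,0.04,-0.5,-0.42,0,0,1,0.03,0.06,-0.5,-0.43,0,0,1,0.03,0.08,-0.5,-0.42,0,0,1,0.02,0.09,-0.5,-0.43,0,0,1,0.03,0.1,-0.5,-0.42,0,0,1,0,0,0,0,0,0,1,0,0,0,0,0,0,1]}}

```text
clock: 16.5
position: [0.5378, 0.182, 0.1104]
ee_rot: [0.548, 0.446, 0.548, -0.448]
contact_force: [0.5, -0.0, -1.0]
width: 0.0855
```

Run:
```python
from h import *
from rig import readout,eyes
s=readout.get_state(); print(s["position"]); to(s,[.5403,.1815,.026],ut)
```

```text
[0.5378067  0.18200347 0.1104222 ]
turn units [-0.003  0.021  0.018] shift in present tool axes [1.407 0.041 0.014]  in target tool axes [1.407 0.039 0.017]
```

>>> {"method": "carry_out", "body": {"deltas": [0.25,0.02,0.01,0,0,0,1,0.3,0.02,0,0,0,0,1,0.3,0,0,0,0,0,1,0.25,0,0,0,0,0,1,0.2,0,0,0,0,0,1,0.1,0,0,0,0,0,1,0,0,0,0,0,0,1]}}

```text
clock: 17.38
position: [0.5405, 0.1824, 0.0266]
ee_rot: [0.548, 0.447, 0.548, -0.447]
contact_force: [-0.3, 1.2, -0.1]
width: 0.0852
```

>>> {"method": "carry_out", "body": {"deltas": [0,0,0,0,0,0,-1,0,0,0,0,0,0,-1,0,0,0,0,0,0,-1,0,0,0,0,0,0,-1,0,0,0,0,0,0,-1]}}

```text
clock: 18.0
position: [0.541, 0.1826, 0.0276]
ee_rot: [0.548, 0.447, 0.548, -0.447]
contact_force: [-0.8, -0.7, 5.6]
width: 0.039
```

>>> {"method": "carry_out", "body": {"deltas": [-0.1,0,0,0,0,0,-1,-0.3,0,0,0,0,0,-1,-0.4,0,0,0,0,0,-1,-0.4,0,0,0,0,0,-1,-0.4,0,0,0,0,0,-1,-0.3,0,0,0,0,0,-1,0,0,0,0,0,0,-1,0,0,0,0,0,0,-1]}}

```text
clock: 19.0
position: [0.5399, 0.1824, 0.14]
ee_rot: [0.548, 0.446, 0.548, -0.448]
contact_force: [0.1, -0.3, -1.0]
width: 0.0388
```

Run:
```python
from h import *
from rig import readout,eyes
im=eyes.get_image("scene");P=world(im)
s=readout.get_state(); print(s["position"],s["width"])
for z0,z1 in ((.125,.14),(.14,.16)): print(z0,axisfit(P,s["position"],z0,z1,.019,im["origin"],.03))
cv2.imwrite(f"pics/s11.png",cv2.resize(np.ascontiguousarray(im["color"][120:260,200:360,::-1]),None,fx=4,fy=4))
plan(s,[*(cr-.033*ur+[.0015,.001]),.145],ur,14,-1)
```

```text
[0.53978647 0.18237576 0.13978407] 0.03896185351458344
0.125 (array([0.5418, 0.1788]), 53, 0.0008)
0.14 (array([0.5422, 0.1793]), 78, 0.001)
[-0.01, -0.1, 0.49, 0.49, 0, 0, -1, -0.01, -0.09, 0.49, 0.49, 0, 0, -1, 0, -0.07, 0.49, 0.49, 0, 0, -1, -0.01, -0.05, 0.5, 0.49, 0, 0, -1, 0, -0.03, 0.5, 0.49, 0, 0, -1, -0.01, -0.02, 0.5, 0.49, 0, 0, -1, 0, 0, 0.5, 0.49, 0, 0, -1, -0.01, 0.02, 0.5, 0.48, 0, 0, -1, 0, 0.03, 0.49, 0.49, 0, 0, -1, -0.01, 0.05, 0.49, 0.48, 0, 0.01, -1]
[0, 0.07, 0.49, 0.49, 0.01, 0, -1, -0.01, 0.08, 0.49, 0.48, 0, 0.01, -1, 0, 0.1, 0.49, 0.49, 0.01, 0, -1, -0.01, 0.12, 0.49, 0.48, 0, 0.01, -1]
end err mm [-0.2  0.3 -0. ] ang deg 0.03
```

View pics/s11.png

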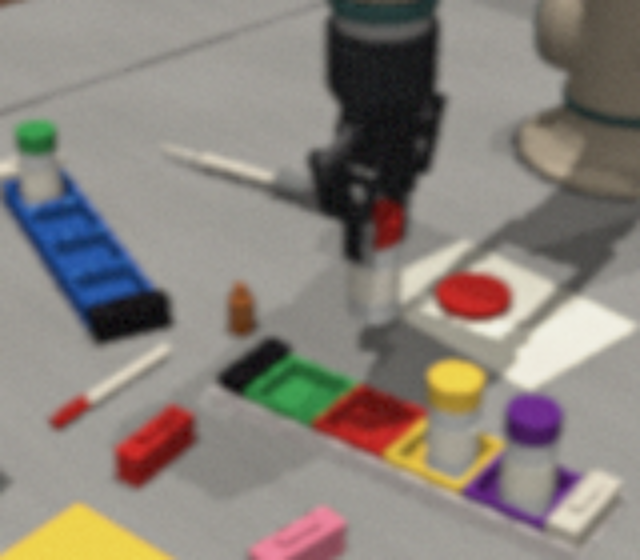

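Red is held upright, cap at zoom (388,222). On to cell -33.

>>> {"method": "carry_out", "body": {"deltas": [-0.01,-0.1,0.49,0.49,0,0,-1,-0.01,-0.09,0.49,0.49,0,0,-1,0,-0.07,0.49,0.49,0,0,-1,-0.01,-0.05,0.5,0.49,0,0,-1,0,-0.03,0.5,0.49,0,0,-1,-0.01,-0.02,0.5,0.49,0,0,-1,0,0,0.5,0.49,0,0,-1,-0.01,0.02,0.5,0.48,0,0,-1,0,0.03,0.49,0.49,0,0,-1,-0.01,0.05,0.49,0.48,0,0,-1]}}

```text
clock: 20.3
position: [0.5387, -0.117, 0.1435]
ee_rot: [-0.463, -0.533, -0.464, 0.534]
contact_force: [1.1, 0.5, -1.4]
width: 0.0388
```

>>> {"method": "carry_out", "body": {"deltas": [0,0.07,0.49,0.49,0,0,-1,-0.01,0.08,0.49,0.48,0,0,-1,0,0.1,0.49,0.49,0,0,-1,-0.01,0.12,0.49,0.48,0,0,-1,0,0,0,0,0,0,-1,0,0,0,0,0,0,-1]}}

```text
clock: 21.05
position: [0.5385, -0.2352, 0.1451]
ee_rot: [-0.426, -0.563, -0.428, 0.564]
contact_force: [0.5, -0.1, -0.2]
width: 0.0386
```

Run:
```python
from h import *
from rig import readout,eyes
s=readout.get_state(); print(s["position"]); to(s,[*(cr-.033*ur+[.0015,.001]),.033],ur)
```

```text
[ 0.53846308 -0.23520187  0.14509601]
turn units [ 0.004 -0.008  0.029] shift in present tool axes [1.868e+00 1.000e-03 1.500e-02]  in target tool axes [ 1.868 -0.003  0.014]
```

>>> {"method": "carry_out", "body": {"deltas": [0.25,0,0.01,0,0,0,-1,0.3,0,0,0,0,0,-1,0.3,0,0,0,0,0,-1,0.3,0,0,0,0,0,-1,0.25,0,0,0,0,0,-1,0.2,0,0,0,0,0,-1,0.15,0,0,0,0,0,-1,0.1,0,0,0,0,0,-1,0,0,0,0,0,0,-1]}}

```text
clock: 22.18
position: [0.5388, -0.2367, 0.0348]
ee_rot: [-0.427, -0.563, -0.427, 0.564]
contact_force: [-0.3, -0.1, -0.5]
width: 0.0385
```

>>> {"method": "carry_out", "body": {"deltas": [0.03,0,0,0,0,0,-1,0.03,0,0,0,0,0,-1,0,0,0,0,0,0,-1]}}

```text
clock: 22.55
position: [0.5389, -0.2367, 0.0315]
ee_rot: [-0.427, -0.563, -0.427, 0.564]
contact_force: [-0.2, 0.1, -1.0]
width: 0.0388
```

Run:
```python
from h import *
from rig import readout,eyes
s=readout.get_state(); print(s["position"],s["contact_force"],s["width"])
im=eyes.get_image("scene"); P=world(im); g=cr-.033*ur
print("cell in scene frame", g+[.005,-.0005])
for z0,z1 in ((.03,.04),(.04,.06),(.07,.085)): print(z0,axisfit(P,g,z0,z1,.019,im["origin"],.025))
cv2.imwrite(f"pics/s12.png",cv2.resize(np.ascontiguousarray(im["color"][100:230,140:310,::-1]),None,fx=4,fy=4))
```

```text
[ 0.53890522 -0.23674333  0.03153816] [-0.16240488  0.12165742 -1.04323083] 0.038815923602174944
cell in scene frame [ 0.54155632 -0.23746493]
0.03 (array([ 0.5412, -0.2389]), 21, 0.0019)
0.04 (array([ 0.5407, -0.2394]), 47, 0.0014)
0.07 (array([ 0.5399, -0.2382]), 38, 0.0023)
```

View pics/s12.png

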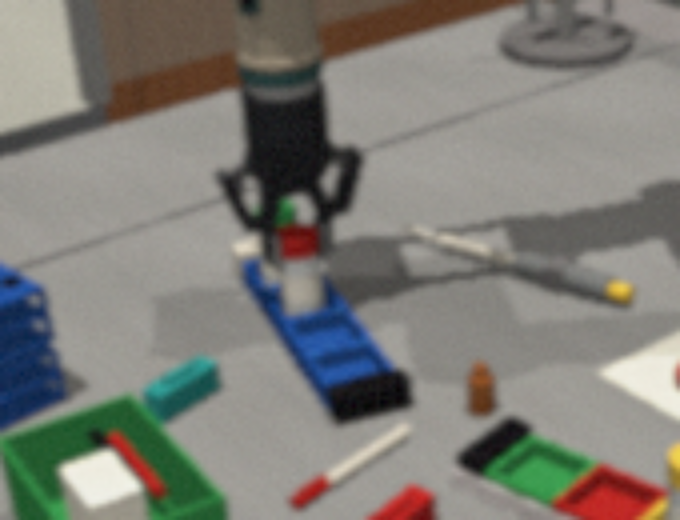

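Red is over its cell and within 2 mm of centre. Lowering to contact.

>>> {"method": "carry_out", "body": {"deltas": [0.03,0,0,0,0,0,-1,0.03,0,0,0,0,0,-1,0,0,0,0,0,0,-1]}}

```text
clock: 22.98
position: [0.5389, -0.2367, 0.0278]
ee_rot: [-0.427, -0.563, -0.427, 0.564]
contact_force: [-0.2, 0.0, -0.2]
width: 0.0386
```

>>> {"method": "carry_out", "body": {"deltas": [0.03,0,0,0,0,0,-1,0,0,0,0,0,0,-1]}}

```text
clock: 23.22
position: [0.539, -0.2368, 0.0276]
ee_rot: [-0.428, -0.563, -0.427, 0.564]
contact_force: [-2.6, 1.7, 8.6]
width: 0.0387
```

>>> {"method": "carry_out", "body": {"deltas": [-0.02,0,0,0,0,0,-0.2,0,0,0,0,0,0,0.2,0,0,0,0,0,0,1,0,0,0,0,0,0,1,0,0,0,0,0,0,1,-0.3,0,0,0,0,0,1,-0.5,0,0,0,0,0,1,-0.6,0,0,0,0,0,1,-0.4,0,0,0,0,0,1,0,0,0,0,0,0,1]}}

```text
clock: 24.48
position: [0.5403, -0.2374, 0.1372]
ee_rot: [0.429, 0.564, 0.425, -0.563]
contact_force: [0.1, -0.5, 0.3]
width: 0.0858
```

Run:
```python
from h import *
from rig import readout,eyes
im=eyes.get_image("scene"); P=world(im)
for k in (-.099,-.033):
  g=cr+k*ur; print("cell",g+[.005,-.0005],axisfit(P,g,.03,.06,.019,im["origin"],.025))
cv2.imwrite(f"pics/s13.png",cv2.resize(np.ascontiguousarray(im["color"][100:260,140:360,::-1]),None,fx=3,fy=3))
s=readout.get_state(); print(s["position"]); plan(s,[.5235,.2488,.115],ut,16,1)
```

```text
cell [ 0.52366895 -0.30099478] (array([ 0.5237, -0.3026]), 24, 0.0014)
cell [ 0.54155632 -0.23746493] (array([ 0.5409, -0.2404]), 75, 0.0017)
[ 0.53915549 -0.23676761  0.13559529]
[0.02, -0.15, -0.48, -0.43, 0, 0, 1, 0.02, -0.14, -0.49, -0.43, 0, 0, 1, 0.02, -0.12, -0.49, -0.43, 0, 0, 1, 0.02, -0.11, -0.49, -0.43, 0, 0, 1, 0.02, -0.09, -0.5, -0.43, 0, 0, 1, 0.02, -0.08, -0.5, -0.42, 0, 0, 1, 0.02, -0.06, -0.5, -0.43, 0, 0, 1, 0.02, -0.05, -0.5, -0.42, 0, 0, 1, 0.02, -0.04, -0.51, -0.43, 0, 0, 1, 0.02, -0.02, -0.51, -0.42, 0, 0, 1]
[0.02, 0, -0.51, -0.43, 0, 0, 1, 0.02, 0.01, -0.51, -0.42, 0, 0, 1, 0.02, 0.02, -0.5, -0.43, 0.01, 0, 1, 0.02, 0.04, -0.5, -0.42, 0, 0, 1, 0.03, 0.06, -0.5, -0.43, 0.01, -0.01, 1, 0.02, 0.07, -0.51, -0.42, 0, 0, 1]
end err mm [ 0.  -0.3 -0.2] ang deg 0.02
```

View pics/s13.png

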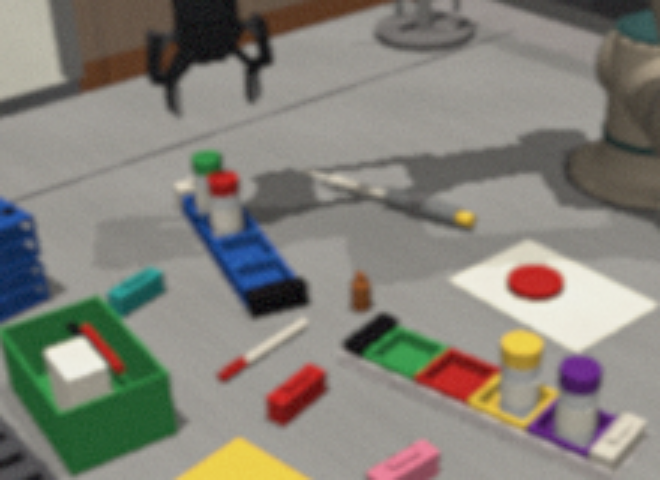

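Green and red stand in the two white-end cells, with caps at zoom (207,160) and (223,182). Next is yellow.

>>> {"method": "carry_out", "body": {"deltas": [0.02,-0.15,-0.48,-0.43,0,0,1,0.02,-0.14,-0.49,-0.43,0,0,1,0.02,-0.12,-0.49,-0.43,0,0,1,0.02,-0.11,-0.49,-0.43,0,0,1,0.02,-0.09,-0.5,-0.43,0,0,1,0.02,-0.08,-0.5,-0.42,0,0,1,0.02,-0.06,-0.5,-0.43,0,0,1,0.02,-0.05,-0.5,-0.42,0,0,1,0.02,-0.04,-0.51,-0.43,0,0,1,0.02,-0.02,-0.51,-0.42,0,0,1]}}

```text
clock: 25.78
position: [0.5277, 0.0678, 0.1211]
ee_rot: [0.505, 0.493, 0.507, -0.495]
contact_force: [-0.1, 0.6, -0.2]
width: 0.0852
```

>>> {"method": "carry_out", "body": {"deltas": [0.02,0,-0.51,-0.43,0,0,1,0.02,0.01,-0.51,-0.42,0,0,1,0.02,0.02,-0.5,-0.43,0,0,1,0.02,0.04,-0.5,-0.42,0,0,1,0.03,0.06,-0.5,-0.43,0,0,1,0.02,0.07,-0.51,-0.42,0,0,1,0,0,0,0,0,0,1,0,0,0,0,0,0,1]}}

```text
clock: 26.78
position: [0.5223, 0.2485, 0.1138]
ee_rot: [0.548, 0.446, 0.548, -0.448]
contact_force: [-0.2, -0.3, 0.2]
width: 0.0854
```

Run:
```python
from h import *
from rig import readout,eyes
s=readout.get_state(); print(s["position"]); to(s,[.5235,.2492,.026],ut)
```

```text
[0.52234444 0.24845163 0.1137659 ]
turn units [-0.002  0.025  0.041] shift in present tool axes [ 1.463  0.026 -0.011]  in target tool axes [ 1.463  0.021 -0.008]
```

>>> {"method": "carry_out", "body": {"deltas": [0.25,0.02,-0.01,0,0,0,1,0.3,0,0,0,0,0,1,0.3,0,0,0,0,0,1,0.3,0,0,0,0,0,1,0.2,0,0,0,0,0,1,0.1,0,0,0,0,0,1,0,0,0,0,0,0,1]}}

```text
clock: 27.65
position: [0.5242, 0.2497, 0.0278]
ee_rot: [0.548, 0.447, 0.548, -0.448]
contact_force: [0.3, 0.1, 0.2]
width: 0.0855
```

>>> {"method": "carry_out", "body": {"deltas": [0,0,0,0,0,0,-1,0,0,0,0,0,0,-1,0,0,0,0,0,0,-1,0,0,0,0,0,0,-1,0,0,0,0,0,0,-1]}}

```text
clock: 28.28
position: [0.5245, 0.2501, 0.0288]
ee_rot: [0.548, 0.447, 0.548, -0.447]
contact_force: [-1.7, -0.6, 5.9]
width: 0.0388
```

>>> {"method": "carry_out", "body": {"deltas": [-0.1,0,0,0,0,0,-1,-0.3,0,0,0,0,0,-1,-0.4,0,0,0,0,0,-1,-0.4,0,0,0,0,0,-1,-0.4,0,0,0,0,0,-1,-0.3,0,0,0,0,0,-1,0,0,0,0,0,0,-1,0,0,0,0,0,0,-1]}}

```text
clock: 29.28
position: [0.5237, 0.2498, 0.1412]
ee_rot: [0.548, 0.446, 0.548, -0.448]
contact_force: [-0.6, 0.7, -1.1]
width: 0.0388
```

Run:
```python
from h import *
from rig import readout,eyes
im=eyes.get_image("scene");P=world(im)
s=readout.get_state(); print(s["position"],s["width"])
for z0,z1 in ((.125,.14),(.14,.16)): print(z0,axisfit(P,s["position"],z0,z1,.019,im["origin"],.03))
cv2.imwrite(f"pics/s14.png",cv2.resize(np.ascontiguousarray(im["color"][120:260,200:360,::-1]),None,fx=4,fy=4))
plan(s,[*(cr+.033*ur+[.002,.0015]),.145],ur,14,-1)
```

```text
[0.52345961 0.24975974 0.14087598] 0.038647206651452576
0.125 (array([0.5243, 0.2471]), 57, 0.0009)
0.14 (array([0.5249, 0.2475]), 80, 0.001)
[0, -0.06, 0.5, 0.49, 0, 0, -1, 0, -0.05, 0.5, 0.49, 0, 0, -1, 0, -0.03, 0.5, 0.49, 0, 0, -1, -0.01, -0.01, 0.5, 0.49, 0, 0, -1, 0, 0.01, 0.5, 0.49, 0, 0, -1, -0.01, 0.02, 0.5, 0.49, 0, 0, -1, 0, 0.04, 0.5, 0.49, 0, 0, -1, -0.01, 0.06, 0.5, 0.49, 0, 0, -1, 0, 0.08, 0.5, 0.48, 0, 0, -1, -0.01, 0.09, 0.5, 0.49, 0.01, 0.01, -1]
[-0.01, 0.11, 0.49, 0.48, 0, 0, -1, 0, 0.13, 0.49, 0.49, 0.01, 0.01, -1, -0.01, 0.14, 0.49, 0.48, 0, 0, -1, 0, 0.16, 0.48, 0.49, 0.01, 0.01, -1]
end err mm [-0.2  0.1  0. ] ang deg 0.02
```

View pics/s14.png

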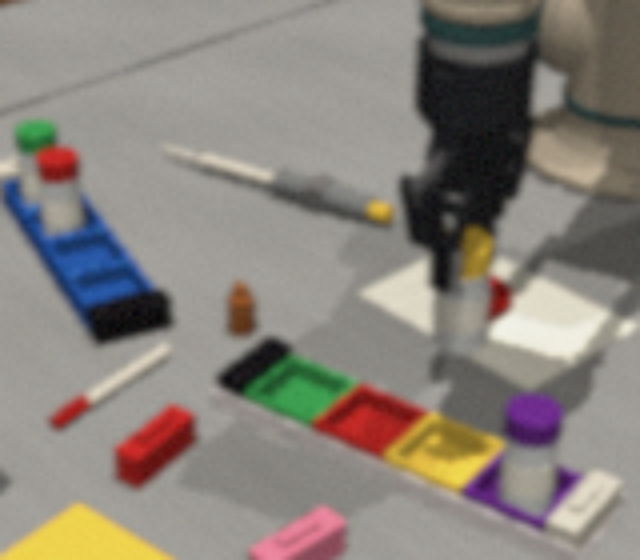

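Yellow is held upright (cap at zoom (475,250)). Moving to cell +33.

>>> {"method": "carry_out", "body": {"deltas": [0,-0.06,0.5,0.49,0,0,-1,0,-0.05,0.5,0.49,0,0,-1,0,-0.03,0.5,0.49,0,0,-1,-0.01,-0.01,0.5,0.49,0,0,-1,0,0.01,0.5,0.49,0,0,-1,-0.01,0.02,0.5,0.49,0,0,-1,0,0.04,0.5,0.49,0,0,-1,-0.01,0.06,0.5,0.49,0,0,-1,0,0.08,0.5,0.48,0,0,-1,-0.01,0.09,0.5,0.49,0,0,-1]}}

```text
clock: 30.58
position: [0.5471, -0.0515, 0.1435]
ee_rot: [-0.463, -0.533, -0.464, 0.535]
contact_force: [-0.4, 0.5, -0.8]
width: 0.0389
```

>>> {"method": "carry_out", "body": {"deltas": [-0.01,0.11,0.49,0.48,0,0,-1,0,0.13,0.49,0.49,0,0,-1,-0.01,0.14,0.49,0.48,0,0,-1,0,0.16,0.48,0.49,0,0,-1,0,0,0,0,0,0,-1,0,0,0,0,0,0,-1]}}

```text
clock: 31.32
position: [0.5568, -0.171, 0.1451]
ee_rot: [-0.426, -0.563, -0.427, 0.564]
contact_force: [-0.7, -0.3, 0.1]
width: 0.0385
```

Run:
```python
from h import *
from rig import readout,eyes
s=readout.get_state(); print(s["position"]); to(s,[*(cr+.033*ur+[.002,.0015]),.033],ur)
```

```text
[ 0.5567905  -0.17095079  0.14507658]
turn units [-0.006 -0.004  0.029] shift in present tool axes [1.868 0.003 0.018]  in target tool axes [ 1.868e+00 -1.000e-03  1.700e-02]
```

>>> {"method": "carry_out", "body": {"deltas": [0.25,0,0.01,0,0,0,-1,0.3,0,0,0,0,0,-1,0.3,0,0,0,0,0,-1,0.3,0,0,0,0,0,-1,0.25,0,0,0,0,0,-1,0.2,0,0,0,0,0,-1,0.15,0,0,0,0,0,-1,0.1,0,0,0,0,0,-1,0,0,0,0,0,0,-1]}}

```text
clock: 32.45
position: [0.5572, -0.1724, 0.0348]
ee_rot: [-0.427, -0.564, -0.427, 0.564]
contact_force: [-0.4, 0.7, -1.3]
width: 0.0387
```

>>> {"method": "carry_out", "body": {"deltas": [0.03,0,0,0,0,0,-1,0,0,0,0,0,0,-1]}}

```text
clock: 32.7
position: [0.5575, -0.1725, 0.0335]
ee_rot: [-0.427, -0.564, -0.426, 0.564]
contact_force: [-1.3, -0.7, -1.1]
width: 0.0392
```

Run:
```python
from h import *
from rig import readout,eyes
s=readout.get_state(); print(s["position"],s["contact_force"],s["width"])
im=eyes.get_image("scene"); P=world(im); g=cr+.033*ur
print("cell in scene frame", g+[.005,-.0005])
for z0,z1 in ((.035,.045),(.045,.06),(.07,.085)): print(z0,axisfit(P,g,z0,z1,.019,im["origin"],.025))
cv2.imwrite(f"pics/s15.png",cv2.resize(np.ascontiguousarray(im["color"][100:230,140:310,::-1]),None,fx=4,fy=4))
```

```text
[ 0.55749872 -0.17252651  0.03350421] [-1.26109398 -0.70933285 -1.09484579] 0.03923602236982131
cell in scene frame [ 0.55944368 -0.17393507]
0.035 (array([ 0.5587, -0.1748]), 23, 0.0009)
0.045 (array([ 0.559 , -0.1759]), 36, 0.0012)
0.07 (array([ 0.558 , -0.1738]), 37, 0.0019)
```

View pics/s15.png

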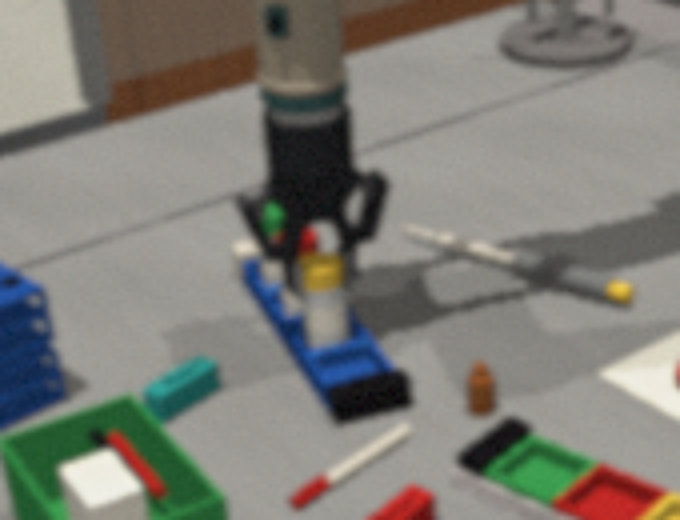

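>>> {"method": "carry_out", "body": {"deltas": [0.03,0,0,0,0,0,-1,0.03,0,0,0,0,0,-1,0,0,0,0,0,0,-1]}}

```text
clock: 33.12
position: [0.5571, -0.1723, 0.0294]
ee_rot: [-0.427, -0.564, -0.427, 0.564]
contact_force: [0.1, -0.1, -0.5]
width: 0.0389
```

>>> {"method": "carry_out", "body": {"deltas": [0.03,0,0,0,0,0,-1,0,0,0,0,0,0,-1]}}

```text
clock: 33.38
position: [0.5574, -0.1725, 0.0288]
ee_rot: [-0.427, -0.564, -0.426, 0.564]
contact_force: [-1.5, 0.1, 5.2]
width: 0.0388
```

>>> {"method": "carry_out", "body": {"deltas": [0,0,0,0,0,0,-0.2,0,0,0,0,0,0,0.2,0,0,0,0,0,0,1,0,0,0,0,0,0,1,0,0,0,0,0,0,1,-0.3,0,0,0,0,0,1,-0.5,0,0,0,0,0,1,-0.6,0,0,0,0,0,1,-0.4,0,0,0,0,0,1,0,0,0,0,0,0,1]}}

```text
clock: 34.62
position: [0.5587, -0.1729, 0.1377]
ee_rot: [0.428, 0.564, 0.425, -0.563]
contact_force: [0.6, -0.3, 0.1]
width: 0.0855
```

Run:
```python
from h import *
from rig import readout,eyes
im=eyes.get_image("scene"); P=world(im)
for k in (-.099,-.033,.033):
  g=cr+k*ur; print("cell",g+[.005,-.0005],axisfit(P,g,.03,.06,.019,im["origin"],.025))
cv2.imwrite(f"pics/s16.png",cv2.resize(np.ascontiguousarray(im["color"][100:260,140:360,::-1]),None,fx=3,fy=3))
s=readout.get_state(); print(s["position"]); plan(s,[.5120,.3118,.115],ut,16,1)
```

```text
cell [ 0.52366895 -0.30099478] (array([ 0.5233, -0.3028]), 25, 0.0013)
cell [ 0.54155632 -0.23746493] (array([ 0.5404, -0.2391]), 32, 0.0016)
cell [ 0.55944368 -0.17393507] (array([ 0.5582, -0.1743]), 71, 0.0014)
[ 0.55754002 -0.17241621  0.13607036]
[0.02, -0.18, -0.47, -0.43, 0, 0, 1, 0.02, -0.17, -0.48, -0.43, 0, 0, 1, 0.02, -0.15, -0.48, -0.43, 0, 0, 1, 0.02, -0.14, -0.49, -0.43, 0, 0, 1, 0.02, -0.12, -0.49, -0.43, 0, 0, 1, 0.02, -0.11, -0.49, -0.43, 0, 0, 1, 0.02, -0.1, -0.5, -0.43, 0, 0, 1, 0.02, -0.08, -0.5, -0.42, 0, 0, 1, 0.02, -0.07, -0.5, -0.43, 0, 0, 1, 0.02, -0.05, -0.51, -0.42, 0, 0, 1]
[0.02, -0.03, -0.51, -0.43, 0, 0, 1, 0.02, -0.02, -0.51, -0.42, 0, 0, 1, 0.03, -0.01, -0.5, -0.43, 0.01, 0, 1, 0.02, 0.01, -0.51, -0.42, 0, 0, 1, 0.03, 0.03, -0.5, -0.43, 0.01, -0.01, 1, 0.02, 0.04, -0.51, -0.42, 0, 0, 1]
end err mm [-0.2 -0.2 -0.1] ang deg 0.02
```

View pics/s16.png

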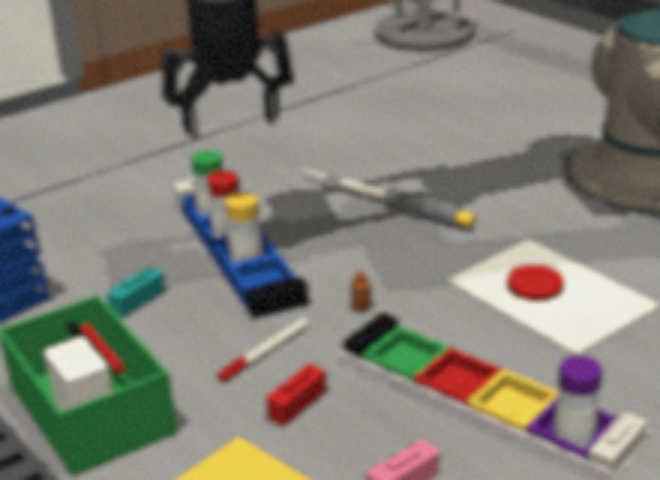

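Yellow is placed upright (cap at zoom (243,207)). Last is purple.

>>> {"method": "carry_out", "body": {"deltas": [0.02,-0.18,-0.47,-0.43,0,0,1,0.02,-0.17,-0.48,-0.43,0,0,1,0.02,-0.15,-0.48,-0.43,0,0,1,0.02,-0.14,-0.49,-0.43,0,0,1,0.02,-0.12,-0.49,-0.43,0,0,1,0.02,-0.11,-0.49,-0.43,0,0,1,0.02,-0.1,-0.5,-0.43,0,0,1,0.02,-0.08,-0.5,-0.42,0,0,1,0.02,-0.07,-0.5,-0.43,0,0,1,0.02,-0.05,-0.51,-0.42,0,0,1]}}

```text
clock: 35.92
position: [0.5272, 0.131, 0.1216]
ee_rot: [0.506, 0.493, 0.507, -0.495]
contact_force: [1.0, 0.1, -0.0]
width: 0.0854
```

>>> {"method": "carry_out", "body": {"deltas": [0.02,-0.03,-0.51,-0.43,0,0,1,0.02,-0.02,-0.51,-0.42,0,0,1,0.03,-0.01,-0.5,-0.43,0,0,1,0.02,0.01,-0.51,-0.42,0,0,1,0.03,0.03,-0.5,-0.43,0,0,1,0.02,0.04,-0.51,-0.42,0,0,1,0,0,0,0,0,0,1,0,0,0,0,0,0,1]}}

```text
clock: 36.92
position: [0.5111, 0.3112, 0.1136]
ee_rot: [0.548, 0.446, 0.548, -0.448]
contact_force: [0.1, -0.1, -0.0]
width: 0.085
```

Run:
```python
from h import *
from rig import readout,eyes
s=readout.get_state(); print(s["position"]); to(s,[.5120,.3125,.027],ut)
```

```text
[0.51112487 0.31119515 0.11362655]
turn units [-0.001  0.03   0.041] shift in present tool axes [ 1.444  0.023 -0.021]  in target tool axes [ 1.444  0.019 -0.018]
```

>>> {"method": "carry_out", "body": {"deltas": [0.25,0.02,-0.01,0,0,0,1,0.3,0,0,0,0,0,1,0.3,0,0,0,0,0,1,0.3,0,0,0,0,0,1,0.2,0,0,0,0,0,1,0.1,0,0,0,0,0,1,0,0,0,0,0,0,1]}}

```text
clock: 37.8
position: [0.513, 0.3125, 0.0277]
ee_rot: [0.548, 0.447, 0.548, -0.448]
contact_force: [0.7, 0.6, -0.2]
width: 0.0853
```

>>> {"method": "carry_out", "body": {"deltas": [0,0,0,0,0,0,-1,0,0,0,0,0,0,-1,0,0,0,0,0,0,-1,0,0,0,0,0,0,-1,0,0,0,0,0,0,-1]}}

```text
clock: 38.42
position: [0.5133, 0.313, 0.0288]
ee_rot: [0.548, 0.447, 0.548, -0.447]
contact_force: [-0.2, 0.8, 6.0]
width: 0.0387
```

>>> {"method": "carry_out", "body": {"deltas": [-0.1,0,0,0,0,0,-1,-0.3,0,0,0,0,0,-1,-0.4,0,0,0,0,0,-1,-0.4,0,0,0,0,0,-1,-0.4,0,0,0,0,0,-1,-0.3,0,0,0,0,0,-1,0,0,0,0,0,0,-1,0,0,0,0,0,0,-1]}}

```text
clock: 39.42
position: [0.5124, 0.3126, 0.1411]
ee_rot: [0.548, 0.446, 0.548, -0.448]
contact_force: [-0.1, -0.8, -1.0]
width: 0.039
```

Run:
```python
from h import *
from rig import readout,eyes
im=eyes.get_image("scene");P=world(im)
s=readout.get_state(); print(s["position"],s["width"])
for z0,z1 in ((.125,.14),(.14,.16)): print(z0,axisfit(P,s["position"],z0,z1,.019,im["origin"],.03))
cv2.imwrite(f"pics/s17.png",cv2.resize(np.ascontiguousarray(im["color"][120:260,200:360,::-1]),None,fx=4,fy=4))
plan(s,[*(cr+.099*ur+[.0025,.0015]),.145],ur,14,-1)
```

```text
[0.51224742 0.31254136 0.14081029] 0.038683212146910284
0.125 (array([0.5126, 0.3101]), 62, 0.001)
0.14 (array([0.5131, 0.3105]), 85, 0.001)
[0, -0.03, 0.51, 0.49, 0, 0, -1, 0, -0.01, 0.51, 0.49, 0, 0, -1, 0, 0.01, 0.51, 0.49, 0, 0, -1, -0.01, 0.02, 0.51, 0.49, 0, 0, -1, 0, 0.04, 0.5, 0.49, 0, 0, -1, -0.01, 0.06, 0.5, 0.49, 0, 0, -1, 0, 0.08, 0.5, 0.49, 0, 0, -1, -0.01, 0.09, 0.5, 0.48, 0, 0, -1, 0, 0.11, 0.49, 0.49, 0.01, 0, -1, -0.01, 0.13, 0.49, 0.48, 0, 0.01, -1]
[-0.01, 0.14, 0.49, 0.49, 0.01, 0, -1, 0, 0.16, 0.48, 0.48, 0, 0.01, -1, -0.01, 0.18, 0.47, 0.49, 0.01, 0, -1, 0, 0.19, 0.47, 0.48, 0, 0.01, -1]
end err mm [-0.1  0.2  0.1] ang deg 0.02
```

View pics/s17.png

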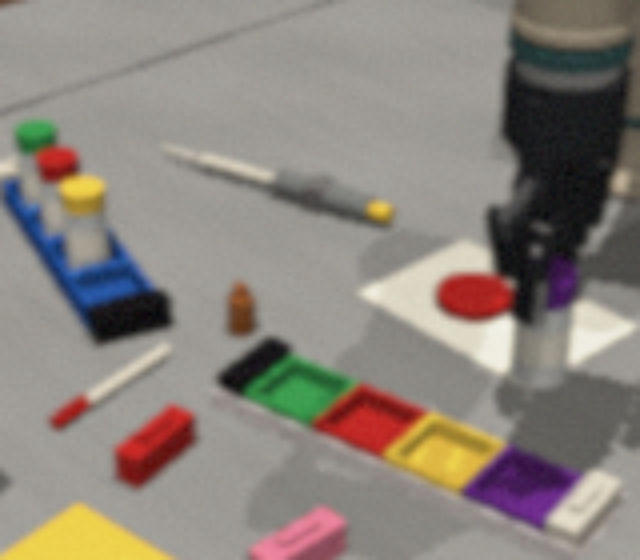

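Purple is held (cap at zoom (562,283)). Moving to cell +99.

>>> {"method": "carry_out", "body": {"deltas": [0,-0.03,0.51,0.49,0,0,-1,0,-0.01,0.51,0.49,0,0,-1,0,0.01,0.51,0.49,0,0,-1,-0.01,0.02,0.51,0.49,0,0,-1,0,0.04,0.5,0.49,0,0,-1,-0.01,0.06,0.5,0.49,0,0,-1,0,0.08,0.5,0.49,0,0,-1,-0.01,0.09,0.5,0.48,0,0,-1,0,0.11,0.49,0.49,0,0,-1,-0.01,0.13,0.49,0.48,0,0,-1]}}

```text
clock: 40.72
position: [0.5572, 0.0111, 0.1435]
ee_rot: [-0.463, -0.533, -0.464, 0.534]
contact_force: [0.5, 0.6, -0.6]
width: 0.0386
```

>>> {"method": "carry_out", "body": {"deltas": [-0.01,0.14,0.49,0.49,0,0,-1,0,0.16,0.48,0.48,0,0,-1,-0.01,0.18,0.47,0.49,0,0,-1,0,0.19,0.47,0.48,0,0,-1,0,0,0,0,0,0,-1,0,0,0,0,0,0,-1]}}

```text
clock: 41.48
position: [0.575, -0.1075, 0.1451]
ee_rot: [-0.426, -0.563, -0.428, 0.564]
contact_force: [-0.3, 0.1, -0.8]
width: 0.039
```

Run:
```python
from h import *
from rig import readout,eyes
s=readout.get_state(); print(s["position"]); to(s,[*(cr+.099*ur+[.0025,.0015]),.033],ur)
```

```text
[ 0.57501175 -0.10750495  0.14505213]
turn units [ 0.004 -0.     0.03 ] shift in present tool axes [1.868 0.005 0.015]  in target tool axes [1.868e+00 1.000e-03 1.500e-02]
```

>>> {"method": "carry_out", "body": {"deltas": [0.25,0,0.01,0,0,0,-1,0.3,0,0,0,0,0,-1,0.3,0,0,0,0,0,-1,0.3,0,0,0,0,0,-1,0.25,0,0,0,0,0,-1,0.2,0,0,0,0,0,-1,0.15,0,0,0,0,0,-1,0.1,0,0,0,0,0,-1,0,0,0,0,0,0,-1]}}

```text
clock: 42.6
position: [0.5755, -0.1088, 0.0347]
ee_rot: [-0.427, -0.563, -0.427, 0.564]
contact_force: [-0.0, -0.3, -1.1]
width: 0.0384
```

>>> {"method": "carry_out", "body": {"deltas": [0.03,0,0,0,0,0,-1,0,0,0,0,0,0,-1]}}

```text
clock: 42.85
position: [0.5758, -0.1089, 0.0335]
ee_rot: [-0.427, -0.564, -0.427, 0.564]
contact_force: [0.4, -0.8, 0.4]
width: 0.0388
```

Run:
```python
from h import *
from rig import readout,eyes
s=readout.get_state(); print(s["position"],s["contact_force"],s["width"])
im=eyes.get_image("scene"); P=world(im); g=cr+.099*ur
print("cell in scene frame", g+[.005,-.0005])
for z0,z1 in ((.038,.045),(.045,.06),(.07,.085)): print(z0,axisfit(P,g,z0,z1,.019,im["origin"],.025))
cv2.imwrite(f"pics/s18.png",cv2.resize(np.ascontiguousarray(im["color"][100:230,140:310,::-1]),None,fx=4,fy=4))
```

```text
[ 0.57580125 -0.10894292  0.03347292] [ 0.35561008 -0.80239643  0.36707688] 0.038775807350602785
cell in scene frame [ 0.57733105 -0.11040522]
0.038 (array([ 0.5771, -0.1102]), 15, 0.0011)
0.045 (array([ 0.5769, -0.1111]), 38, 0.0015)
0.07 (array([ 0.5744, -0.1101]), 37, 0.002)
```

View pics/s18.png

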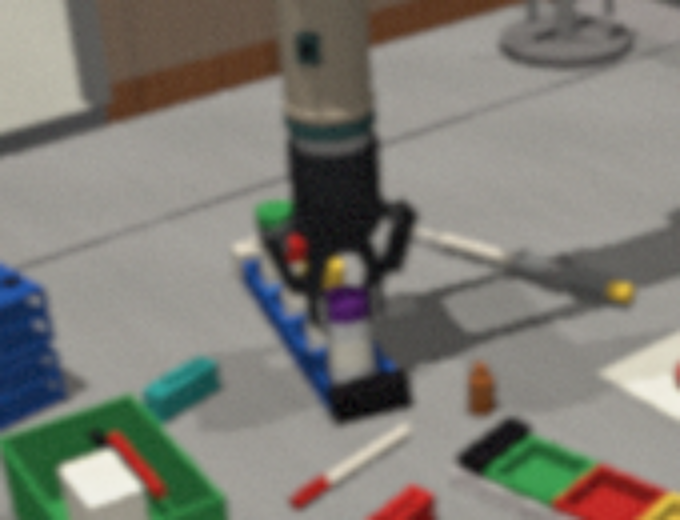

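Purple (zoom (348,303)) is centred over the cell next to the black block.

>>> {"method": "carry_out", "body": {"deltas": [0.03,0,0,0,0,0,-1,0.03,0,0,0,0,0,-1,0,0,0,0,0,0,-1]}}

```text
clock: 43.28
position: [0.5754, -0.1088, 0.0294]
ee_rot: [-0.427, -0.563, -0.427, 0.564]
contact_force: [-0.4, -0.6, -1.0]
width: 0.0383
```

>>> {"method": "carry_out", "body": {"deltas": [0.03,0,0,0,0,0,-1,0,0,0,0,0,0,-1]}}

```text
clock: 43.52
position: [0.5757, -0.1089, 0.0288]
ee_rot: [-0.427, -0.564, -0.427, 0.564]
contact_force: [-1.3, 0.7, 5.0]
width: 0.0389
```

>>> {"method": "carry_out", "body": {"deltas": [0,0,0,0,0,0,-0.2,0,0,0,0,0,0,0.2,0,0,0,0,0,0,1,0,0,0,0,0,0,1,0,0,0,0,0,0,1,-0.3,0,0,0,0,0,1,-0.5,0,0,0,0,0,1,-0.6,0,0,0,0,0,1,-0.4,0,0,0,0,0,1,0,0,0,0,0,0,1]}}

```text
clock: 44.78
position: [0.5771, -0.1092, 0.1377]
ee_rot: [0.429, 0.564, 0.425, -0.563]
contact_force: [0.1, 0.1, 0.1]
width: 0.0854
```

>>> {"method": "carry_out", "body": {"deltas": [-0.3,0,-0.5,0,0,0,1,0,0,-0.8,0,0,0,1,0,0,-0.8,0,0,0,1,0,0,-0.8,0,0,0,1,0,0,-0.8,0,0,0,1,0,0,-0.4,0,0,0,1,0,0,0,0,0,0,1,0,0,0,0,0,0,1]}}

```text
clock: 45.78
position: [0.6416, 0.1266, 0.153]
ee_rot: [-0.427, -0.563, -0.427, 0.565]
contact_force: [0.6, -1.2, 0.3]
width: 0.0856
```

Run:
```python
from h import *
from rig import readout,eyes
im=eyes.get_image("scene"); P=world(im)
for k in (-.099,-.033,.033,.099):
  g=cr+k*ur; print("cell",g+[.005,-.0005],axisfit(P,g,.038,.06,.019,im["origin"],.025))
t=eyes.get_image("top"); P,hsv,c=caps(t,(.08,.095))
per=np.array([ur[1],-ur[0]])
for n,m in c.items():
    m=m&(abs(P[...,0]-.5455)<.08)&(abs(P[...,1]+.205)<.15); p=P[m]
    if len(p)<5: print(n,len(p)); continue
    (x,y),r=cv2.minEnclosingCircle(p[:,:2].astype(np.float32)); d=np.array([x,y])-cr
    print(n,m.sum(),"rack x",round(d@per*1000,1),"y",round(d@ur*1000,1),"r",r,p[:,2].mean())
cv2.imwrite("pics/t19.png",t["color"][:,:,::-1])
cv2.imwrite(f"pics/s19.png",cv2.resize(np.ascontiguousarray(im["color"][100:260,140:360,::-1]),None,fx=3,fy=3))
s=readout.get_state(); print(s["position"],s["clock"],s["contact_force"])
```

```text
cell [ 0.52366895 -0.30099478] (array([ 0.5234, -0.3027]), 16, 0.0015)
cell [ 0.54155632 -0.23746493] (array([ 0.5402, -0.2395]), 22, 0.0012)
cell [ 0.55944368 -0.17393507] (array([ 0.5575, -0.1724]), 28, 0.0016)
cell [ 0.57733105 -0.11040522] (array([ 0.5762, -0.1111]), 61, 0.0013)
red 188 rack x 1.8 y -32.9 r 0.020309902727603912 0.08732716636202409
yellow 188 rack x 0.1 y 35.1 r 0.019799843430519104 0.0873763137277643
green 191 rack x 1.5 y -97.7 r 0.019667819142341614 0.08732608528228082
purple 195 rack x 3.6 y 34.2 r 0.08641601353883743 0.08670678968402647
[0.64182321 0.12634711 0.15347648] 45.875 [ 0.00740792 -0.30769319 -0.48091174]
```

View pics/s19.png

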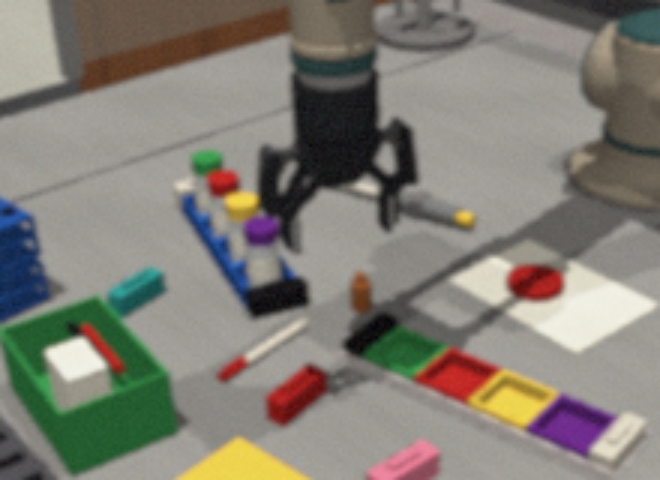

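View pics/t19.png

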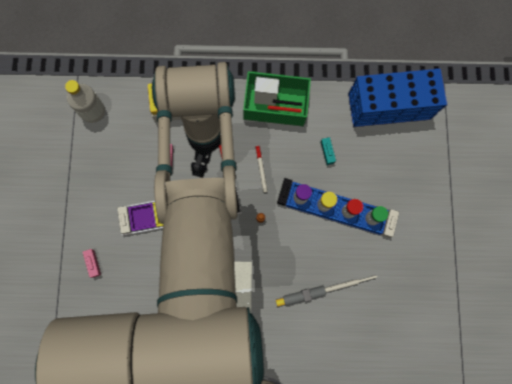

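All four jars stand in their cells in the top view, at (304,195) purple, (328,202) yellow, (354,208) red and (379,215) green. The purple top-view fit included stray pixels, but its scene fit is within 2 mm of the cell centre.

```bash
python3 -c "
from rig import job; print(job.sign_off())"
```

```text
the job is handed in; nothing more can be done
None
```

I moved the four jars into the blue rack in reverse order and handed the job in at about 46 s. Starting from the rack's white end, the order is green, red, yellow, purple, with purple next to the black block. Each jar was lowered until the wrist felt the floor, then released, and the arm is clear of everything.

**Last checks**
- **Top view:** green, red and yellow are within about 2 mm of their cell centres. Their cap tops are at about 87 mm, as expected for jars on the cell floors.
- **Scene view:** all four jars look upright and within about 2.5 mm of their cell centres.

**Checks that failed or disagreed**
- **Purple in the top view:** its automatic fit failed because stray purple pixels were included, giving a meaningless 86 mm radius. I relied on the scene-view fit (about 1 to 2 mm off centre) and on seeing it in its cell in the top picture.
- **Fingertip height:** the cameras showed the fingertips about 30 mm higher than the reported tool position. On the first approach this left the open fingers above the green cap. I corrected for it before any grasp, and no jar was disturbed.
- **Camera agreement:** the two cameras differed by about 3 to 5 mm in x. I compared each jar with the rack within the same camera view.

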